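Lid the wax tin and snap its draw latch

TASK

Close up the wax tin: take its lid out of the slotted rack, lay it flat on the orange mat with the T-shaped grip upwards and let go, then take it again by the grip and seat it fully home on the tin. Then swing the wire loop over so that its bar hooks down behind the grip, below the cap of the T, on the side away from the lever, and snap the lever down over centre until it stays shut, holding the lid under tension. Do not shift any of the other things on the counter.

Things in the scene. Friction and masses are not known exactly. Their poses are not given: they have to be found in the camera images.
- tin: Open aluminium tin fixed to the counter, stands left or right of the mat. Outside 120 (x) x 76 (y) x 80 mm high, walls 3 mm, so the mouth is 114 x 70 mm. Origin: centre of its underside, on the counter. +z up; its front, with lever and loop, is the -x side.
- lid: Loose aluminium lid, 180 g. Origin: centre of the plug's underside, +z to the grip side. Plug 107 (x) x 63 (y), z 0-8 mm; plate 120 x 76, z 8-12 mm; half-turn symmetric. Starts standing on a short edge in the rack: +x down, grip away from the robot, top edge 131 mm up; pinch it there across plate and plug (12 mm). Seated: origin 72 mm above the tin's, x axes parallel, 3.5 mm clear all round.
- grip (a point): Middle of the top of the lid's T-shaped grip, on the lid's axis, 34 mm above its origin. Stem 14 (lid x) x 30 (y) mm, lid z 12-26 mm; cap 19 (x) x 36 (y) mm, lid z 26-34 mm.
- rack: Fixed wooden lid rack on the other side of the mat: foot 75 (x) x 110 (y) x 11 mm, two cheeks 100 mm long rising to 46 mm, a slot 15 mm wide between them along its y. Origin: centre of its underside. Its +x is the side to which the lid's grip faces.
- mat: Orange hard silicone mat, fixed, 170 (x) x 150 (y) x 5 mm; origin: centre of its underside.
- lever (a joint): Lever angle, rad, about the tin's y axis at point pivot: 0 shut (paddle points to the tin's -x, 25 degrees below level), growing as it swings up and over towards +x; stops at 0 and 2.2. Stays where left (friction 0.07 Nm). With the loop hooked the pull peaks at about 0.35, below that it snaps shut by itself; 3 to 6 N on the paddle are enough.
- loop (a joint): Angle of the loop against the lever, rad: 0 when all is hooked and shut. It stays where it is left. Slope of the loop above the tin's +x axis, pin to bar, seen with +x right and up up = 0.689 + this value - lever value (so 1.57 is upright, 3.14 points to the front).
- bail (a joint): Spring stretch of the loop, m: 0 slack, about 0.003 to 0.006 when hooked and shut; starts at 3 N pull, 2.5 N per mm, stop at 0.012.
- pivot (a point): Lever's axis in the tin: 45 mm in front of the tin's centre, 52 mm above the counter. The pin carrying the loop is 22 mm from it, on the lever, at lever value 0 pointing to the tin's -x and 54.3 degrees below level; it turns with the lever.
- paddle (a point): Middle of the paddle's upper face, 56.5 mm from the pivot. The paddle is a steel plate 27 long x 93 wide x 5 mm; its outer end is 70 mm from the pivot. Two strips at y = +-44.5 mm carry it.
- bar (a point): Middle of the loop's bar, a 7 mm steel wire along the tin's y, 80.5 mm from the loop's pin. Its side wires run at y = +-51 mm, outside the lid. At the start the loop leans to the front, clear of the mouth. Hooked, the bar lies 10.5 mm behind (tin's +x) the grip's middle, on or near the lid, 84 to 95 mm above the counter.
- knob_l (a point): Middle of the round black knob on the bar's +y end: 12 mm thick, along y, from 55 to 83 mm off the tin's middle; it spins freely on the bar. Either knob can be pinched from above to swing the loop.
- knob_r (a point): The same knob at the -y end.
- bottle: Bystander: tall bottle, 60 mm wide, 190 mm high, close beside the tin on one side (loose; origin under its centre, as for all bystanders). It is in the way of a gripper at that side's knob when the bar is hooked.
- cork: Bystander: cork block 100 x 50 x 40 mm, on the tin's other side.
- jar: Bystander: glass jar with screwed lid, 68 mm wide, 95 mm high.
- scraper: Bystander: black groove scraper lying flat, 140 x 28 x 12 mm.
- brush: Bystander: brush lying flat, along its x, about 200 mm long.
- mug: Bystander: white mug, 76 mm wide, 90 mm high, beside the rack.
- can: Bystander: steel can, 66 mm wide, 70 mm high, beyond the rack.

How it is judged (in metres and radians):
On the way, in this order (a step that is already met when the one before it is completed fails the run):
1. the lid lies flat on the mat, grip upwards, let go (z of lid in the frame of mat below 0.009 m and angle between lid's own z axis and vertical below 0.08 rad and horizontal distance between lid and mat below 0.07 m and contact force between the fingers and lid below 0.1 N), for 0.2 s.
2. the lid is seated on the tin (z of lid in the frame of tin between 0.069 and 0.075 m and angle between lid's own z axis and vertical below 0.04 rad and horizontal distance between lid and tin below 0.009 m), for 0.2 s.
3. the loop's bar is down behind the grip, below its cap (all of step 2 and x of bar in the frame of tin between 0.002 and 0.035 m and z of bar in the frame of tin below 0.0965 m), for 0.2 s.
At the end, for the whole second after the job is handed in: Lid seated on the tin (origin 69-75 mm above the tin's, within 9 mm of its axis, tilt under 0.04 rad); bar behind the grip (2-35 mm behind the tin's middle, under 96.5 mm high); lever shut (under 0.12 rad); loop stretched over 1.2 mm; all at rest and let go (all of step 3 and value of joint lever below 0.12 rad and value of joint bail above 0.0012 m and linear speed of lid below 0.02 m/s and contact force between the fingers and anything else below 0.1 N); the robot touches nothing.
It fails at once if a bystander is shifted by more than 25 mm (distance of any of bottle, cork, jar, scraper, brush, mug, can from where it was at the start of the episode above 0.025 m).
It also fails if it takes over 72 s, if anything falls off the work surface, if the arm or the gripper's body presses on something with over 40 N, if the wrist force passes 120 N, or if a joint passes its speed limit or range.

ROBOT

A 6-joint arm with a two-finger parallel gripper is mounted at the origin on the work surface. World frame = base frame: x ahead of the robot, y to its left, z up, the work surface at z = 0. Lengths are in m, angles in degrees, forces in N, time in s.
With the tool pointing down it reaches from about 0.4 to 0.825 m from the base axis. Payload 7 kg.
Tool frame: the origin (TCP) lies midway between the tips of the shut fingers; the grasp point (between the pads) lies ctrl.tcp_to_grasp behind it (ctrl.tcp_to_grasp is the distance from the TCP to the grasp point, in m); z points along the fingers, y is the line along which they close (so a half turn about z gives the same grasp; the last joint's range is limited). The gripper opens to 88 mm and grips with 3 to 60 N. Pads are 19 mm wide; open, the fingers measure 130 mm over their backs; the gripper's body (78 mm by 193 mm) begins 47 mm behind the grasp point.
Start: joints at [84.173, 20.546, 0.682, 0, -70.136, -16.507], TCP at [0.257, 0.624, 0.192] pointing down, gripper open.
Joint ranges: [-176.03, 176.03], [-82.01, 121.73], [-58.28, 71.71], [-173.87, 95.51], [-174.79, -0.11], [-173.66, 173.66]. Speed limits (degrees/s): [136.94, 136.94, 172.46, 180, 180, 180].

INTERFACE

Orientations are given as [roll, pitch, yaw] about the fixed x, y, z axes, in that order (R = Rz(yaw) Ry(pitch) Rx(roll)).
In Python, from plant import ctrl, imaging, close_job gives the robot as it stands.
- The arm moves only by the shell command python3 -m crank 'ROWS'. ROWS is JSON, a list of rows, each a list of 3 entries, a list of its own where there are three numbers: the shift along the world's x, y, z in m, then the turn, a rotation vector about the world's x, y, z in degrees, then the opening, from -1 (shut) to 1 (fully open), so that 0 is half open. A call has 1 to 12 rows; each row shifts and turns the commanded pose from where the row before left it; what a row does not reach is not made up. A row lasts 1/10 s, in which the tool goes at most 50 mm and 8.59 degrees, less where a joint would pass 70% of its speed; a pose out of reach is approached as far as the arm can. A call is refused whole if a number of a shift passes 0.05 or a number of a turn 8.59, either way. A call with a gripper value outside its range is refused whole. The fingers move at their own pace and stop on an object; the grip force is fixed at half the most. Time passes only in rows, so rows that do not move let the fingers close. It gives the time, the measured TCP pose, the force, the opening and the grip force at its end, in the units of the state.
- ctrl.get_obs(): the state, without advancing time (a new reading comes with each control period).
- imaging.snapshot(name): name is "scene" or "side" or "wrist"; returns (picture, depth): 420x560x3 uint8, blue, green, red; 420x560 float32, m along the optical axis (not along the pixel's ray), 0 where there is no reading.
- imaging.camera_model(name): a dict with "mtx" (3x3 intrinsics, pixels), "R" (3x3) and "t" (3): a world point X has camera coordinates R X + t. Camera axes: x right, y down, z forward; pixel columns grow to the right and rows downward; lengths in m; the calibration is good to about 2 mm. A picture is of the moment at which its call begins: read the wrist's pose just before it. camera_model takes no time and is no camera call; for the wrist camera it gives the pose at the moment of the call.
- close_job(): hands the job in; it is judged then, once.
The state is a dict: "clock": time; "joint_pos": joint angles; "qvel": joint speeds; "tau": joint torques, N m; "tool_pos": TCP position; "orientation": TCP orientation; "force": force on the tool from outside, world axes, zero at the start; "moment": the same for the moment, N m; "opening": finger opening in m; "gripper_force": force on a finger pad.
Only numpy, scipy, OpenCV 4.12 (cv2) and the standard library are available. Lean on these libraries where they do the work, as an engineer would, in place of code of your own. Each camera call takes 0.05 s, during which the arm holds its last target. There are 200 camera calls.

## Working session

There is one attempt and no reset: what is moved stays moved. The work goes in short steps, Python scripts to look and compute and a shell command to move; the robot and the scene stay as the last step left them, time stands still between calls to the robot, and variables do not carry over. Pictures are saved under pics/ and viewed, at most 10 in all, crops included, and the job is handed in when it is done.

```bash
mkdir -p pics; ls; cat > h.py <<'E'
import numpy as np, cv2
from plant import ctrl, imaging, close_job
E
python3 - <<'E'
from h import *
o=ctrl.get_obs(); print(o, ctrl.tcp_to_grasp)
for n in ("scene","side"):
    p,d=imaging.snapshot(n); m=imaging.camera_model(n)
    cv2.imwrite(f"pics/{n}0.png",p); np.savez(f"{n}0.npz",p=p,d=d,mtx=m["mtx"],R=m["R"],t=m["t"])
    print(n,np.round(m["mtx"],1).tolist(),np.round(-m["R"].T@m["t"],3),np.round(m["R"],2).tolist())
E
```

```text
pics
{'clock': 0.0, 'joint_pos': array([ 8.41743356e+01,  2.05902579e+01,  6.33638109e-01, -1.97704343e-02,
       -7.01344754e+01, -1.65080812e+01]), 'qvel': array([-0.01445012,  0.00218164, -0.03426984, -0.03469179,  0.03590397,
        0.08018697]), 'tau': array([ 4.19389371e-04, -5.82715809e+01,  2.93070495e+01,  6.99703753e+00,
        6.97188894e-03, -1.59509377e-04]), 'tool_pos': array([0.25631271, 0.62386012, 0.19063608]), 'orientation': array([ 1.79907378e+02, -8.06782084e-03, -2.23404721e+01]), 'force': array([-0.71116624, -0.36290506, -0.14023897]), 'moment': array([-0.0380883 , -0.00764725,  0.02436068]), 'gripper_force': 0.0, 'opening': 0.08761447661433795} 0.0188
scene [[431.5, 0.0, 285.4], [0.0, 431.5, 213.7], [0.0, 0.0, 1.0]] [1.35  0.403 0.857] [[-0.45, 0.89, 0.01], [0.59, 0.3, -0.75], [-0.67, -0.33, -0.66]]
side [[407.1, 0.0, 277.3], [0.0, 407.1, 207.9], [0.0, 0.0, 1.0]] [ 0.171 -0.478  0.771] [[0.77, -0.64, -0.01], [-0.48, -0.57, -0.67], [0.42, 0.52, -0.74]]
```

View pics/scene0.png

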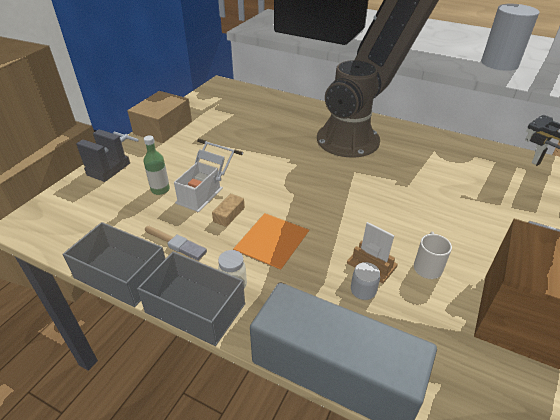

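View pics/side0.png

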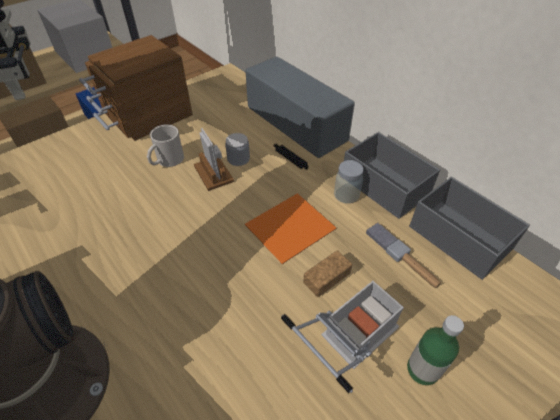

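The scene view shows the mat at about (271,239), the rack and lid at (376,245), and the tin at (200,185), with its loop towards (220,148), the bottle at (156,170) and the cork at (229,208). The side view shows the mat at (290,227), the lid at (210,150), the tin at (360,320), the loop bar from (287,321) to (345,383), and the bottle at (435,355).

```bash
cat >> h.py <<'E'
def view(n,f=None):
    if f: z=np.load(f); return z["p"],z["d"],dict(mtx=z["mtx"],R=z["R"],t=z["t"])
    m=imaging.camera_model(n); p,d=imaging.snapshot(n); return p,d,m
def cloud(d,m):
    v,u=np.mgrid[:d.shape[0],:d.shape[1]]
    c=np.stack([u,v,np.ones_like(u)],-1)@np.linalg.inv(m["mtx"]).T*d[...,None]
    w=(c-m["t"])@m["R"]; w[d<=0]=np.nan; return w
def rayz(uv,m,z):
    r=(np.c_[np.atleast_2d(uv),np.ones(len(np.atleast_2d(uv)))]@np.linalg.inv(m["mtx"]).T)@m["R"]; c=-m["R"].T@m["t"]
    return c+r*((z-c[2])/r[:,2])[:,None]
def proj(X,m):
    c=np.atleast_2d(X)@m["R"].T+m["t"]; q=c@m["mtx"].T; return q[:,:2]/q[:,2:]
def rect(xy):
    (c,s,a)=cv2.minAreaRect(np.float32(xy)*1000); return np.round(c,1),np.round(s,1),round(a,1)
E
python3 - <<'E'
from h import *
np.set_printoptions(precision=4,suppress=True)
roi={"scene":dict(lid=(350,212,405,285),tin=(170,135,245,215)),"side":dict(lid=(190,125,235,190),tin=(280,280,405,395))}
for n in ("scene","side"):
    p,d,m=view(n,n+"0.npz"); w=cloud(d,m); print(n,(d>0).mean())
    hsv=cv2.cvtColor(p,cv2.COLOR_BGR2HSV); k=cv2.inRange(hsv,(3,190,120),(14,255,255))
    cs=max(cv2.findContours(k,0,2)[0],key=cv2.contourArea)[:,0]
    print("mat",rect(rayz(cs,m,.005)[:,:2]),"z",np.nanmedian(w[...,2][k>0]))
    g=w[:,:,2]
    for o,(a,b,c,e) in roi[n].items():
        q=w[b:e,a:c].reshape(-1,3); q=q[np.isfinite(q[:,2])]
        print(o,"zmax",np.sort(q[:,2])[-5:])
        for lo,hi in ([(.06,.11),(.11,.14)] if o=="lid" else [(.07,.086),(.09,.14),(.14,.2)]):
            s=q[(q[:,2]>lo)&(q[:,2]<hi)]; 
            if len(s)>5: print("  ",lo,hi,len(s),rect(s[:,:2]),s.mean(0))
        s=q[(q[:,2]>.015)&(q[:,2]<.044)]
        if o=="lid": print("  rack",rect(s[:,:2]),s.mean(0))
    b=p.copy(); cv2.imwrite(f"pics/{n}0c.png",cv2.resize(p[130:290,165:415] if n=="scene" else p[120:400,185:465],None,fx=3 if n=="scene" else 2.1,fy=3 if n=="scene" else 2.1,interpolation=cv2.INTER_CUBIC))
E
```

```text
scene 0.9959481292517007
mat (array([679.9, -54.3]), array([0., 0.]), 0.0) z 0.0034943686168616836
lid zmax [0.133  0.1332 0.134  0.1341 0.1341]
   0.06 0.11 984 (array([613.9, 274.6]), array([131.2,  75.5]), 0.4) [0.6051 0.2781 0.0775]
   0.11 0.14 232 (array([556.9, 275.1]), array([76.2, 11.1]), 76.9) [0.5576 0.2756 0.1225]
  rack (array([608.4, 267.5]), array([102.6, 132.7]), 82.7) [0.5771 0.2758 0.0321]
tin zmax [0.1123 0.1125 0.1125 0.1133 0.1135]
   0.07 0.086 367 (array([ 508.5, -291.3]), array([162.6, 104.9]), 4.3) [ 0.5189 -0.2958  0.0768]
   0.09 0.14 377 (array([ 427.3, -297.8]), array([165.5,  76.1]), 88.4) [ 0.4266 -0.2969  0.102 ]
side 0.9960459183673469
mat (array([594. ,  -6.1]), array([144.4, 163.9]), 88.4) z 0.005215518543089695
lid zmax [0.1324 0.1326 0.1329 0.1332 0.1334]
   0.06 0.11 354 (array([599.3, 273.5]), array([117. ,  74.5]), 1.4) [0.582  0.2697 0.078 ]
   0.11 0.14 144 (array([552.6, 275.5]), array([76.1, 12.6]), 78.5) [0.5512 0.2698 0.124 ]
  rack (array([579.8, 267.4]), array([103.6,  86.6]), 78.1) [0.5635 0.2548 0.0303]
tin zmax [0.1117 0.1118 0.112  0.1125 0.113 ]
   0.07 0.086 769 (array([ 507.2, -297.8]), array([161.5, 108.2]), 1.1) [ 0.5123 -0.3008  0.0775]
   0.09 0.14 999 (array([ 423.4, -300. ]), array([168. ,  72.6]), 89.8) [ 0.4134 -0.304   0.1049]
```

View pics/scene0c.png

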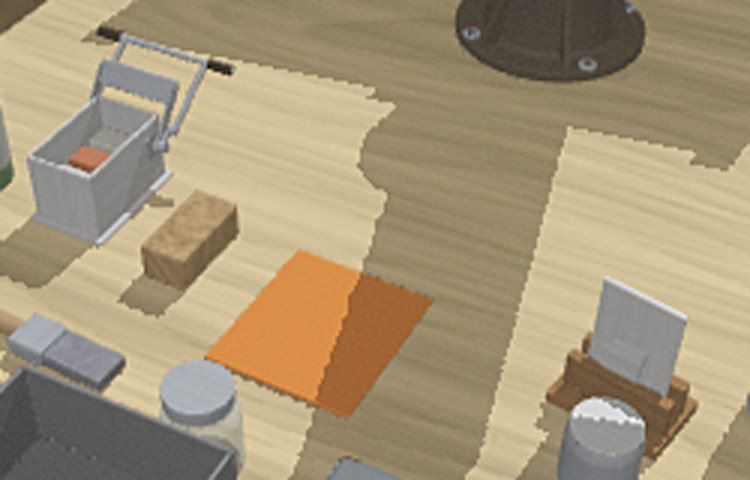

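The zoomed view shows the lid standing in the rack with its grip towards the camera. The tin's lever paddle is upright and the loop leans to the front, with knobs at crop (108,34) and (222,68). The cork is on the tin's +y side and the bottle is on its -y side. I'll move above the lid now and check it with the wrist camera.

```bash
python3 -m crank '[[[0.01,-0.01,0.02],[0,0,-8],1],[[0.02,-0.02,0.02],[0,0,-8],1],[[0.03,-0.035,0.01],[0,0,-8],1],[[0.03,-0.035,0],[0,0,-8],1],[[0.03,-0.035,0],[0,0,-8],1],[[0.03,-0.035,0],[0,0,-8],1],[[0.03,-0.035,0],[0,0,-8],1],[[0.03,-0.035,0],[0,0,-8],1],[[0.03,-0.035,0],[0,0,-8],1],[[0.03,-0.035,0],[0,0,-8],1],[[0.02,-0.03,0],[0,0,0],1],[[0.009,-0.014,0],[0,0,0],1]]'
python3 -m crank '[[[0,0,0],[0,0,0],1],[[0,0,0],[0,0,0],1]]'
python3 - <<'E'
from h import *
np.set_printoptions(precision=4,suppress=True)
o=ctrl.get_obs(); print(o["clock"],o["tool_pos"],o["orientation"],o["joint_pos"],o["force"])
p,d,m=view("wrist"); cv2.imwrite("pics/w1.png",p); np.savez("w1.npz",p=p,d=d,**m)
w=cloud(d,m); print(-m["R"].T@m["t"], m["R"])
for lo,hi in ((.124,.14),(.11,.14),(.09,.11),(.035,.05)):
    s=w[(w[...,2]>lo)&(w[...,2]<hi)&(abs(w[...,0]-.56)<.12)&(abs(w[...,1]-.275)<.07)]
    if len(s): print(lo,hi,len(s),rect(s[:,:2]),s.mean(0))
for n in ("scene","side"):
    p,d,m=view(n,n+"0.npz"); w=cloud(d,m)
    for nm,(a,b,lo,hi) in dict(top=(.53,.59,.124,.14)).items():
        s=w[(w[...,2]>lo)&(w[...,2]<hi)&(abs(w[...,0]-.56)<.05)&(abs(w[...,1]-.275)<.06)]; print(n,len(s),rect(s[:,:2]),s.mean(0))
E
```

```text
clock: 1.3
tool_pos: [0.5567, 0.2676, 0.241]
orientation: [180.0, -0.1, -102.5]
force: [-0.2, 2.0, -0.8]
opening: 0.0876
gripper_force: 0.0
clock: 1.5
tool_pos: [0.5553, 0.2704, 0.2412]
orientation: [180.0, -0.0, -102.4]
force: [0.0, -0.2, -0.6]
opening: 0.0878
gripper_force: 0.0
1.5 [0.5553 0.2704 0.2412] [ 179.97     -0.0126 -102.3631] [ 44.042   13.6583  -2.5047  -0.0187 -73.8641 -56.3998] [ 0.0281 -0.1693 -0.5925]
[0.5388 0.2026 0.4344] [[-0.9769  0.2138 -0.0007]
 [ 0.2065  0.9441  0.2569]
 [ 0.0556  0.2508 -0.9664]]
0.124 0.14 625 (array([551. , 275.5]), array([75.8, 11.5]), 77.6) [0.5521 0.2744 0.1279]
0.11 0.14 808 (array([551. , 275.5]), array([75.8, 11.6]), 77.6) [0.5511 0.2741 0.1268]
0.09 0.11 83 (array([552.1, 275.2]), array([75.8, 11.6]), 77.5) [0.5546 0.2659 0.1015]
0.035 0.05 1115 (array([597.2, 264.3]), array([ 98.9, 123.9]), 77.8) [0.5614 0.2657 0.0453]
scene 108 (array([556.6, 275.2]), array([74.9, 10.6]), 76.3) [0.557  0.2751 0.1288]
side 81 (array([552.7, 275.5]), array([76.1, 12. ]), 77.8) [0.554  0.2744 0.128 ]
```

View pics/w1.png

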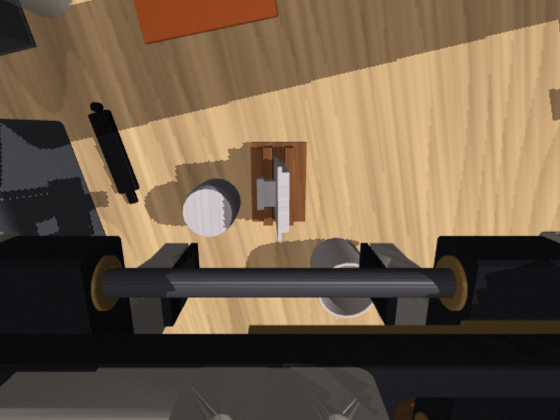

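The wrist view shows the lid edge-on from about (280,160) to (283,238), with its grip at (265,193) on the far side. The mug (345,280) and the can (208,210) stay below fingertip height. The top edge is at (0.552, 0.2755) with the expected yaw, so I'll descend and pinch.

```bash
python3 -m crank '[[[-0.0035,0.005,-0.03],[0,0,0],1],[[0,0,-0.04],[0,0,0],1],[[0,0,-0.04],[0,0,0],1],[[0,0,-0.023],[0,0,0],1],[[0,0,-0.01],[0,0,0],1],[[0,0,0],[0,0,0],1],[[0,0,0],[0,0,0],-1],[[0,0,0],[0,0,0],-1],[[0,0,0],[0,0,0],-1],[[0,0,0],[0,0,0],-1],[[0,0,0],[0,0,0],-1],[[0,0,0],[0,0,0],-1]]'
python3 -m crank '[[[0,0,0],[0,0,0],-1],[[0,0,0],[0,0,0],-1]]'
```

```text
clock: 2.75
tool_pos: [0.5521, 0.2753, 0.0988]
orientation: [-180.0, 0.0, -102.3]
force: [-0.5, 1.1, -0.0]
opening: 0.0456
gripper_force: 0.0
clock: 2.95
tool_pos: [0.552, 0.2753, 0.0985]
orientation: [180.0, -0.0, -102.3]
force: [-0.8, 0.0, -1.4]
opening: 0.029
gripper_force: 0.0
```

```bash
python3 -m crank '[[[0,0,0],[0,0,0],-1],[[0,0,0],[0,0,0],-1],[[0,0,0],[0,0,0],-1],[[0,0,0],[0,0,0],-1]]'
```

```text
clock: 3.35
tool_pos: [0.552, 0.2753, 0.0985]
orientation: [180.0, -0.0, -102.3]
force: [-0.0, -0.2, -0.4]
opening: 0.0013
gripper_force: 0.0
```

```bash
python3 - <<'E'
from h import *
o=ctrl.get_obs(); print(o["opening"],o["gripper_force"],o["tool_pos"],o["joint_pos"])
p,d,m=view("wrist"); q,_,ms=view("side"); r,_,mc=view("scene")
f=lambda im,c,k:cv2.resize(im[c[1]:c[3],c[0]:c[2]],k,interpolation=cv2.INTER_CUBIC)
cv2.imwrite("pics/a2.png",np.hstack([f(p,(180,90,380,330),(300,360)),f(q,(140,70,260,214),(300,360)),]))
cv2.imwrite("pics/b2.png",f(r,(300,130,460,310),(200,225)))
a=cv2.imread("pics/a2.png"); b=f(r,(310,140,430,310),(200,360)) ; cv2.imwrite("pics/a2.png",np.hstack([a,b]))
E
```

```text
0.0012611112582400382 0.0 [0.55201456 0.27533163 0.0985471 ] [ 4.46237921e+01  1.93249946e+01 -1.40324366e+01 -1.83991201e-04
 -5.66447426e+01 -5.69582395e+01]
```

View pics/a2.png

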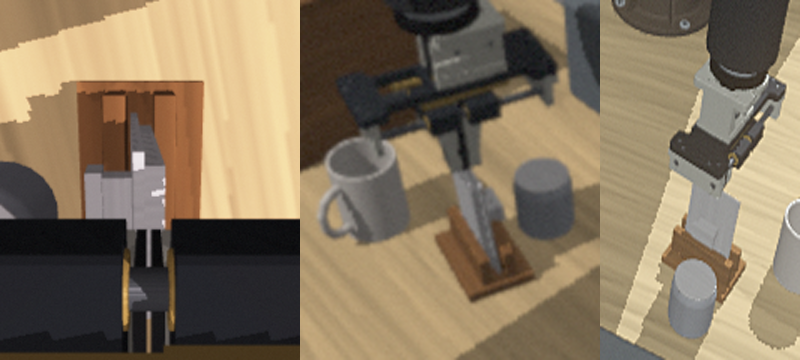

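```bash
python3 - <<'E'
from h import *
np.set_printoptions(precision=4,suppress=True)
for n in ("side","scene","wrist"):
    p,d,m=view(n); w=cloud(d,m)
    for lo in np.arange(.06,.2,.01):
        s=w[(w[...,2]>lo)&(w[...,2]<lo+.01)&(abs(w[...,0]-.555)<.06)&(abs(w[...,1]-.275)<.06)]
        if len(s)>5: print(n,round(lo,3),len(s),*rect(s[:,:2]),s.min(0)[:2],s.max(0)[:2])
o=ctrl.get_obs(); print(o["opening"],o["gripper_force"])
E
```

```text
side 0.06 36 [551.7 269.2] [33.4 57.9] 23.7 [0.5438 0.2372] [0.5771 0.3024]
side 0.07 62 [564.4 268.7] [70.  34.6] 78.5 [0.5424 0.2362] [0.579  0.3062]
side 0.08 63 [564.7 270.8] [73.4 34.8] 76.9 [0.5431 0.2366] [0.5865 0.3102]
side 0.09 34 [548.1 272.1] [71.  10.2] 87.1 [0.5417 0.2365] [0.555  0.3073]
side 0.1 30 [547.6 269.1] [66.8  8.9] 88.2 [0.5424 0.2357] [0.5531 0.3024]
side 0.11 29 [546.4 265.5] [56.7  9.9] 89.2 [0.5412 0.2371] [0.5517 0.2938]
side 0.12 53 [549.2 258.7] [42.9 13.1] 79.9 [0.5406 0.2369] [0.5572 0.2808]
side 0.13 27 [543.8 261.7] [30.1 37.9] 49.5 [0.5363 0.2381] [0.566  0.2855]
side 0.14 49 [546.5 269.7] [19.8 39.2] 42.2 [0.5352 0.2602] [0.5666 0.2909]
side 0.15 48 [548.2 267.7] [15.3 35.5] 55.8 [0.5344 0.2601] [0.5652 0.2839]
side 0.16 51 [546.8 268. ] [17.1 39.9] 51.2 [0.5328 0.2593] [0.5671 0.2872]
side 0.17 53 [550.4 266. ] [11.2 41.9] 66.1 [0.5318 0.2603] [0.5716 0.2796]
side 0.18 33 [550.8 265.3] [ 8.  42.3] 77.0 [0.5295 0.2594] [0.5716 0.2699]
side 0.19 6 [540.2 275.4] [18.8 42.6] 77.5 [0.5179 0.262 ] [0.559  0.2891]
side 0.2 71 [549.6 261.6] [52.9 68.3] 
[... 1366 characters left out ...]
.  272.5] [69.8 12. ] 78.0 [0.5382 0.2373] [0.5577 0.3066]
wrist 0.13 429 [549.3 253.1] [12.5 31.1] 5.2 [0.5418 0.2374] [0.5546 0.2691]
wrist 0.14 174 [548.3 265.1] [ 2.5 12.9] 78.9 [0.5419 0.2627] [0.5545 0.267 ]
wrist 0.15 205 [548.8 266.8] [ 6.1 12.2] 76.0 [0.5422 0.2627] [0.5542 0.2707]
wrist 0.16 75 [548.4 265.3] [2.2 8.4] 78.7 [0.5441 0.2634] [0.5524 0.2671]
wrist 0.17 337 [551.1 277.8] [12.7  7.8] 77.6 [0.546  0.2711] [0.5561 0.2844]
wrist 0.18 187 [550.6 275.6] [15.4  8. ] 77.9 [0.5451 0.2673] [0.5553 0.2837]
wrist 0.19 25 [549.2 269.3] [4.7 8. ] 77.9 [0.5449 0.2662] [0.5536 0.2711]
wrist 0.2 1504 [545.4 251.9] [30.7 68.4] 77.7 [0.5089 0.23  ] [0.5757 0.266 ]
0.000124849931463746 0.0
```

Depth shows the full lid face in front of the fingers and the fingers fully shut at z ≥ 0.13. They look to have closed above or beside the lid. I'll raise them and measure where the tips really are.

```bash
python3 -m crank '[[[0,0,0.03],[0,0,0],-1],[[0,0,0.03],[0,0,0],-1],[[0,0,0],[0,0,0],-1]]'
python3 - <<'E'
from h import *
np.set_printoptions(precision=4,suppress=True)
o=ctrl.get_obs(); print(o["opening"],o["gripper_force"],o["tool_pos"])
ims=[]
for n in ("side","scene","wrist"):
    p,d,m=view(n); w=cloud(d,m); u=proj([o["tool_pos"]],m)[0]; print(n,u)
    for lo in np.arange(.12,.26,.01):
        s=w[(w[...,2]>lo)&(w[...,2]<lo+.01)&(abs(w[...,0]-.555)<.05)&(abs(w[...,1]-.275)<.05)]
        if len(s)>5: print(n,round(lo,3),len(s),*rect(s[:,:2]))
    a,b=map(int,u); c=p[max(0,b-70):b+70,max(0,a-50):a+50].copy()
    c=cv2.resize(c,None,fx=2.6,fy=2.6,interpolation=cv2.INTER_CUBIC); y=int((b-max(0,b-70))*2.6);x=int((a-max(0,a-50))*2.6); cv2.circle(c,(x,y),4,(0,0,255),1); ims.append(cv2.resize(c,(260,364)))
cv2.imwrite("pics/a3.png",np.hstack(ims))
E
```

```text
clock: 3.95
tool_pos: [0.5543, 0.2767, 0.1632]
orientation: [-179.7, 0.3, -102.3]
force: [0.4, -0.4, -0.2]
opening: 0.0004
gripper_force: 0.0
0.000361425583550627 0.0 [0.5543 0.2767 0.1632]
side [203.6185 125.2139]
side 0.12 87 [552.4 276.3] [75.4 11.6] 79.4
side 0.13 23 [555.9 273.8] [71.2  4. ] 77.9
side 0.2 49 [549.4 268.7] [18.  36.5] 50.8
side 0.21 59 [554.1 274.9] [24.  31.8] 74.5
side 0.22 49 [553.5 274.9] [23.8 33.7] 79.3
side 0.23 62 [549.9 267.3] [14.4 39.5] 61.0
side 0.24 72 [553.3 268.7] [11.5 43.6] 77.1
side 0.25 13 [557.2 265. ] [ 3.4 34. ] 82.6
side 0.26 22 [537.7 254.7] [41.9 81.1] 43.3
scene [382.8142 218.7141]
scene 0.12 98 [556.3 275.3] [76.2  9.5] 77.2
scene 0.13 45 [556.8 275.9] [74.8  6.2] 76.2
scene 0.2 10 [552.1 286.7] [ 2.4 20.5] 77.5
scene 0.21 14 [550.6 286.5] [ 2.8 20.4] 76.1
scene 0.22 10 [549.5 287.6] [ 1.9 21.5] 76.2
scene 0.26 17 [562.5 311.9] [ 6.7 65.4] 71.2
wrist [273.7021 242.4947]
wrist 0.12 731 [550.2 272.3] [69.4 11.9] 77.3
wrist 0.13 344 [552. 263.] [51.8  3.6] 77.6
wrist 0.19 51 [548.7 265.7] [ 2. 12.] 77.4
wrist 0.2 174 [548.6 265.3] [ 2.5 13. ] 77.7
wrist 0.21 208 [549.  267.2] [ 6.5 12.2] 76.3
wrist 0.22 84 [548.6 265.7] [2.6 8.4] 77.6
wrist 0.23 85 [551.4 278.3] [11.8  7.9] 78.0
wrist 0.24 441 [550.8 276.2] [16.   8.1] 77.7
wrist 0.25 25 [549.3 269.3] [4.8 8. ] 77.9
wrist 0.26 1291 [545.4 251.9] [30.3 68.8] 77.8
```

View pics/a3.png

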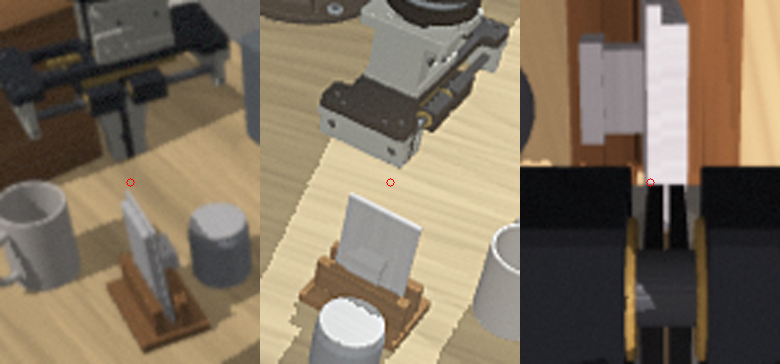

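Side and scene views show the shut fingertips about 33 mm above the reported TCP (red circle), so the fingers closed just above the lid without moving it. Next I'll get the tip height precisely.

```bash
python3 - <<'E'
from h import *
np.set_printoptions(precision=4,suppress=True)
o=ctrl.get_obs(); print(o["tool_pos"])
for n in ("side","scene","wrist"):
    p,d,m=view(n); w=cloud(d,m)
    s=w[(w[...,2]>.145)&(w[...,2]<.25)&(abs(w[...,0]-.555)<.035)&(abs(w[...,1]-.275)<.035)]
    print(n,np.sort(s[:,2])[:12])
    if n!="wrist":
        k=(w[...,2]>.145)&(w[...,2]<.25)&(abs(w[...,0]-.555)<.035)&(abs(w[...,1]-.275)<.035)
        v,u=np.nonzero(k); i=v.argmax(); print("lowest pix",u[i],v[i])
        # ray of lowest pixel meets vertical plane through the TCP
        c=-m["R"].T@m["t"]; r=np.linalg.inv(m["mtx"])@[u[i],v[i]+.5,1]@m["R"]; a=r[:2]@(o["tool_pos"]-c)[:2]/(r[:2]@r[:2]); print(c+a*r)
E
```

```text
[0.5517 0.2753 0.1584]
side [0.1931 0.1933 0.1948 0.1954 0.1957 0.1962 0.1968 0.1969 0.1972 0.1981
 0.1982 0.1985]
lowest pix 197 118
[0.5417 0.2802 0.1871]
scene [0.1945 0.1982 0.1988 0.1997 0.2008 0.2012 0.2012 0.2022 0.2037 0.2041
 0.2041 0.2046]
lowest pix 388 210
[0.5504 0.2839 0.1893]
wrist [0.192  0.1922 0.1924 0.1925 0.1925 0.1928 0.1929 0.1931 0.1931 0.1932
 0.1932 0.1935]
```

The tips are 33.5 mm behind the reported TCP along the tool axis, so I'll allow for that. Next I'll open part-way, descend to a true tip height of about 0.099 and pinch.

```bash
python3 -m crank '[[[0,0,0],[0,0,0],-0.3],[[0,0,0],[0,0,0],-0.3],[[0,0,0],[0,0,0],-0.3],[[0,0,0],[0,0,0],-0.3],[[0,0,0],[0,0,0],-0.3],[[0,0,-0.02],[0,0,0],-0.3],[[0,0,-0.025],[0,0,0],-0.3],[[0,0,-0.025],[0,0,0],-0.3],[[0,0,-0.015],[0,0,0],-0.3],[[0,0,-0.0075],[0,0,0],-0.3],[[0,0,0],[0,0,0],-0.3]]'
python3 -m crank '[[[0,0,0],[0,0,0],-1],[[0,0,0],[0,0,0],-1],[[0,0,0],[0,0,0],-1],[[0,0,0],[0,0,0],-1]]'
```

```text
clock: 5.35
tool_pos: [0.5516, 0.275, 0.0652]
orientation: [179.9, -0.1, -102.3]
force: [0.4, -0.4, -0.5]
opening: 0.0306
gripper_force: 0.0
clock: 5.75
tool_pos: [0.5533, 0.2757, 0.0671]
orientation: [-179.9, 0.1, -102.3]
force: [3.7, -2.1, 1.6]
opening: 0.0117
gripper_force: 29.8
```

```bash
python3 -m crank '[[[0,0,0.02],[0,0,0],-1],[[0,0,0.03],[0,0,0],-1],[[0,0,0.03],[0,0,0],-1],[[0,0,0.03],[0,0,0],-1],[[0,-0.01,0.01],[0,0,6],-1],[[0.006,-0.025,0],[0,0,6.4],-1],[[0.006,-0.03,0],[0,0,0],-1],[[0.006,-0.03,0],[0,-5,0],-1],[[0.006,-0.03,0],[0,-6,0],-1],[[0.006,-0.03,0],[0,-6,0],-1],[[0.006,-0.03,0],[0,-6,0],-1],[[0.006,-0.03,0],[0,-6,0],-1]]'
python3 -m crank '[[[0.006,-0.03,0],[0,-6,0],-1],[[0.006,-0.03,0],[0,-6,0],-1],[[0.006,-0.006,-0.01],[0,-6,0],-1],[[0.003,0,-0.02],[0,-3,0],-1],[[0,0,-0.02],[0,0,0],-1],[[0,0,-0.02],[0,0,0],-1],[[0,0,0],[0,0,0],-1],[[0,0,0],[0,0,0],-1]]'
python3 - <<'E'
from h import *
np.set_printoptions(precision=4,suppress=True)
o=ctrl.get_obs(); print(o["joint_pos"],o["gripper_force"],o["opening"])
for n in ("side","scene"):
    p,d,m=view(n); w=cloud(d,m)
    s=w[(w[...,2]>.02)&(w[...,2]<.3)&(abs(w[...,0]-.63)<.1)&(abs(w[...,1]+.0)<.1)]
    print(n,np.sort(s[:,2])[:8])
    if n=="side": cv2.imwrite("pics/s4.png",cv2.resize(p[90:290,180:400],None,fx=2.2,fy=2.2))
E
```

```text
clock: 6.95
tool_pos: [0.594, 0.0627, 0.1874]
orientation: [-151.6, -0.1, -90.1]
force: [4.1, -3.8, 1.2]
opening: 0.0122
gripper_force: 30.0
clock: 7.75
tool_pos: [0.6368, 0.0192, 0.2086]
orientation: [-143.1, -1.6, -92.0]
force: [-0.4, 1.3, -1.3]
opening: 0.012
gripper_force: 30.0
[  2.7145  -3.6033 -57.2739  95.5142  -4.0993 -98.3196] 29.999196231365204 0.011973264160005645
side [0.1684 0.1689 0.1692 0.1693 0.1702 0.1702 0.1702 0.1711]
scene [0.1638 0.1657 0.1663 0.1668 0.1669 0.1673 0.1675 0.1675]
```

View pics/s4.png

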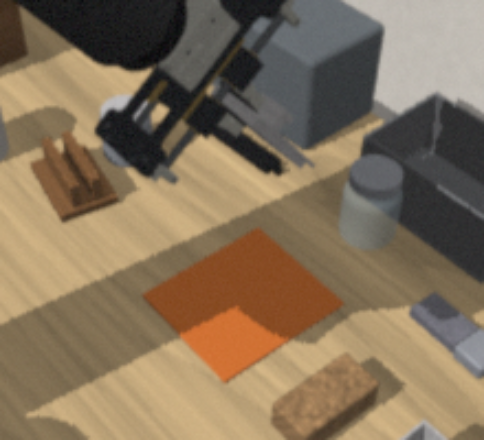

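The side view shows the lid held and tilted, but the arm is up against its wrist limits: j5 is near 0 and j4 is at 95.5. The tool can't point outwards that far. I'll go back to tool-down, turn the lid and tilt sideways, pointing towards -y.

```bash
python3 -m crank '[[[-0.005,0,0],[0,5,0],-1],[[-0.005,0,0],[0,5,0],-1],[[-0.005,0,0],[0,5,0],-1],[[-0.005,0,0],[0,5,0],-1],[[-0.005,0,0],[0,5,0],-1],[[-0.005,0,0],[0,5,0],-1],[[-0.005,0,0],[0,5,0],-1],[[0,0,0],[0,2,0],-1],[[0,0,0],[0,0,0],-1]]'
python3 - <<'E'
from h import *
np.set_printoptions(precision=3,suppress=True)
o=ctrl.get_obs(); print(o["joint_pos"],o["gripper_force"],o["opening"])
E
```

```text
clock: 8.75
tool_pos: [0.6608, -0.019, 0.2552]
orientation: [-162.0, -5.3, -93.0]
force: [-0.4, 0.6, -2.3]
opening: 0.0115
gripper_force: 30.0
[ 22.702   5.874 -19.413  15.78  -51.551 -33.254] 29.998589158058167 0.01149452060974198
```

```bash
cat >> h.py <<'E'
from scipy.spatial.transform import Rotation as Ro
def rot(rpy): return Ro.from_euler("xyz",rpy,degrees=True)
def need(pos,rpy):
    o=ctrl.get_obs(); r=(rot(rpy)*rot(o["orientation"]).inv()).as_rotvec(degrees=True)
    print("t",round(o["clock"],2),"shift",np.round(np.array(pos)-o["tool_pos"],4),"turn",np.round(r,2),"q",np.round(o["joint_pos"],1),"F",np.round(o["force"],1),"op",round(o["opening"],4),"gf",round(o["gripper_force"],1))
E
python3 -c "
from h import *
need([.594,-.02,.2],[180,0,-180]); print((rot([-130,0,-180]).as_matrix()).round(2), (rot([130,0,-180]).as_matrix()[:,2]).round(2))"
```

```text
t 8.75 shift [-0.0668 -0.001  -0.0552] turn [ 18.39   9.46 -87.02] q [ 22.7   5.9 -19.4  15.8 -51.6 -33.3] F [-0.4  0.6 -2.3] op 0.0115 gf 30.0
[[-1.   -0.    0.  ]
 [-0.    0.64 -0.77]
 [ 0.   -0.77 -0.64]] [-0.    0.77 -0.64]
```

```bash
python3 -m crank '[[[-0.006,0,-0.005],[1.67,0.86,-7.9],-1],[[-0.006,0,-0.005],[1.67,0.86,-7.9],-1],[[-0.006,0,-0.005],[1.67,0.86,-7.9],-1],[[-0.006,0,-0.005],[1.67,0.86,-7.9],-1],[[-0.006,0,-0.005],[1.67,0.86,-7.9],-1],[[-0.006,0,-0.005],[1.67,0.86,-7.9],-1],[[-0.006,0,-0.005],[1.67,0.86,-7.9],-1],[[-0.006,0,-0.005],[1.67,0.86,-7.9],-1],[[-0.006,0,-0.005],[1.67,0.86,-7.9],-1],[[-0.006,0,-0.005],[1.67,0.86,-7.9],-1],[[-0.006,0,-0.005],[1.67,0.86,-7.9],-1],[[0,0,0],[0,0,0],-1]]'
python3 -m crank '[[[0,0,0],[-6,0,0],-1],[[0,0,0],[-6,0,0],-1],[[0,0,0],[-6,0,0],-1],[[0,0,0],[-6,0,0],-1],[[0,0,0],[-6,0,0],-1],[[0,0,0],[-6,0,0],-1],[[0,0,0],[-6,0,0],-1],[[0,0,0],[-6,0,0],-1],[[0,0,0],[-2,0,0],-1],[[0,0,0],[0,0,0],-1],[[0,0,0],[0,0,0],-1]]'
python3 -c "
from h import *
need([.594,-.024,.045],[-130,0,-180])
p,d,m=view('side'); cv2.imwrite('pics/s5.png',cv2.resize(p[60:290,150:430],None,fx=2,fy=2))"
```

```text
clock: 9.95
tool_pos: [0.5923, -0.0213, 0.1989]
orientation: [-180.0, -0.1, 179.9]
force: [0.2, 0.1, -1.3]
opening: 0.0117
gripper_force: 30.0
clock: 11.05
tool_pos: [0.5936, -0.0204, 0.1998]
orientation: [-130.1, -0.0, -179.9]
force: [0.8, 0.6, -1.2]
opening: 0.0119
gripper_force: 30.0
t 11.05 shift [ 0.0004 -0.0036 -0.1548] turn [-0.15 -0.04 -0.08] q [  39.9   25.2  -24.2   36.5  -80.2 -149.4] F [ 0.8  0.6 -1.2] op 0.0119 gf 30.0
```

```bash
python3 -m crank '[[[0,0,-0.03],[0,0,0],-1],[[0,0,-0.035],[0,0,0],-1],[[0,0,-0.035],[0,0,0],-1],[[0,0,-0.025],[0,0,0],-1],[[0,0,-0.015],[0,0,0],-1],[[0,0,-0.007],[0,0,0],-1],[[0,0,-0.004],[0,0,0],-1],[[0,0,0],[0,0,0],-1]]'
python3 - <<'E'
from h import *
need([.594,-.024,.045],[-130,0,-180])
p,d,m=view('side'); q,e,mm=view('scene')
cv2.imwrite('pics/s5.png',np.hstack([cv2.resize(p[110:270,170:350],(405,360),interpolation=2),cv2.resize(q[120:290,200:380],(381,360),interpolation=2)]))
for n,d_,m_ in (("side",d,m),("scene",e,mm)):
    w=cloud(d_,m_); s=w[(w[...,2]>.007)&(w[...,2]<.2)&(abs(w[...,0]-.594)<.085)&(abs(w[...,1]+.006)<.075)]; print(n,np.sort(s[:,2])[::20][:4], s[:,1].min())
E
```

```text
clock: 11.9
tool_pos: [0.5937, -0.0207, 0.0492]
orientation: [-130.1, 0.0, 180.0]
force: [-0.0, -0.3, -2.3]
opening: 0.0122
gripper_force: 30.0
t 11.9 shift [ 0.0003 -0.0033 -0.0042] turn [-0.06  0.02  0.03] q [  39.2   35.3  -31.1   40.2  -66.7 -160.2] F [-0.  -0.3 -2.3] op 0.0122 gf 30.0
side [0.00701351 0.00706884 0.00715409 0.0072073 ] -0.08067261902513782
scene [0.00700258 0.00711772 0.00724282 0.00734733] -0.0785048642089802
```

View pics/s5.png

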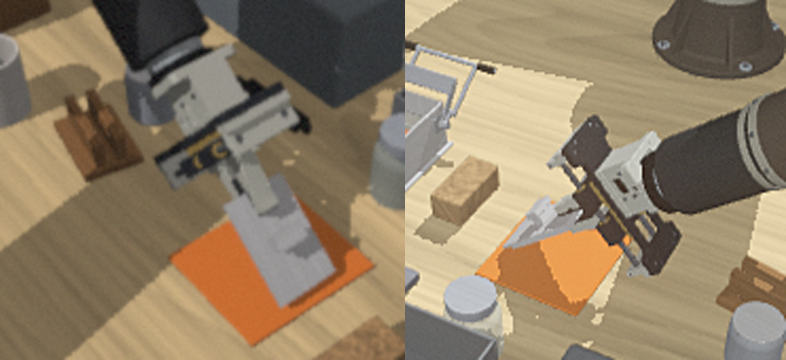

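In both views the lid's lower edge is just above the mat, and the grip is on the upper side (scene crop 543,207). I'll lower to contact, open a little so the lid rests on the lower finger, then slide the finger out.

```bash
python3 -m crank '[[[0,0,-0.004],[0,0,0],-1],[[0,0,-0.003],[0,0,0],-1],[[0,0,0],[0,0,0],-1]]'
python3 -m crank '[[[0,0,0],[0,0,0],-0.7],[[0,0,0],[0,0,0],-0.7],[[0,0,0],[0,0,0],-0.4],[[0,0,0],[0,0,0],-0.4],[[0,0,0],[0,0,0],-0.4],[[0,0.004,-0.002],[0,0,0],-0.4],[[0,0.006,-0.002],[0,0,0],-0.4],[[0,0.006,-0.002],[0,0,0],-0.4],[[0,0.006,-0.002],[0,0,0],-0.4],[[0,0.006,-0.002],[0,0,0],-0.4]]'
python3 -m crank '[[[0,0.006,-0.002],[0,0,0],-0.4],[[0,0.006,0],[0,0,0],-0.4],[[0,0.006,0],[0,0,0],-0.4],[[0,0.006,0],[0,0,0],-0.4],[[0,0.006,0],[0,0,0],-0.4],[[0,0.006,0],[0,0,0],-0.4],[[0,0.006,0],[0,0,0],-0.4],[[0,0.006,0],[0,0,0],-0.4],[[0,0.006,0],[0,0,0],-0.4],[[0,0,0],[0,0,0],-0.4]]'
python3 - <<'E'
from h import *
np.set_printoptions(precision=4,suppress=True)
for n in ("side","scene"):
    p,d,m=view(n); w=cloud(d,m)
    s=w[(w[...,2]>.012)&(w[...,2]<.06)&(abs(w[...,0]-.594)<.085)&(w[...,1]>-.1)&(w[...,1]<.06)]; print(n,len(s),s[:,2].max(), rect(s[:,:2]))
    for lo in (.012,.022,.032,.042): t=s[(s[:,2]>lo)&(s[:,2]<lo+.01)]; print(lo,len(t), rect(t[:,:2]) if len(t)>3 else "")
E
```

```text
clock: 12.3
tool_pos: [0.5935, -0.0206, 0.0417]
orientation: [-130.0, -0.0, -180.0]
force: [0.2, -0.1, -1.6]
opening: 0.0119
gripper_force: 30.0
clock: 13.3
tool_pos: [0.5933, 0.0079, 0.0313]
orientation: [-130.0, -0.0, 180.0]
force: [0.1, 0.1, -0.9]
opening: 0.026
gripper_force: 0.3
clock: 14.3
tool_pos: [0.5913, 0.0565, 0.0327]
orientation: [-129.5, -0.2, 179.7]
force: [0.7, -17.1, 14.6]
opening: 0.0265
gripper_force: 0.0
side 1239 0.04331652185800958 (array([594.5,  -2.1]), array([122.8,  77.7]), 89.6)
0.012 1094 (array([594.5,  -2.1]), array([122.8,  77.7]), 89.6)
0.022 24 (array([585.1,   7.9]), array([29.8, 59.2]), 30.0)
0.032 120 (array([594.2,  -1.9]), array([38.1, 22.1]), 2.7)
0.042 1 
scene 872 0.04264693184068861 (array([594.1,  -1.9]), array([121.8,  80.7]), 89.3)
0.012 770 (array([594.1,  -1.9]), array([121.8,  80.7]), 89.3)
0.022 16 (array([592. ,   2.9]), array([14.9, 43.6]), 68.2)
0.032 84 (array([592.9,  -0.7]), array([21. , 41.2]), 86.6)
0.042 2
```

The lid lies flat on the mat at (0.594, -0.002), but the gripper body is now leaning on the rack. I'll move straight up and away.

```bash
python3 -m crank '[[[0,-0.003,0.015],[0,0,0],-0.4],[[0,-0.002,0.03],[0,0,0],-0.4],[[0,0,0.04],[0,0,0],-0.4],[[0,0,0.04],[0,0,0],-0.4],[[0,0,0.03],[6,0,0],-0.4],[[0,-0.005,0.01],[8,0,0],-0.4],[[0,-0.01,0],[8,0,0],-0.4],[[0,-0.01,0],[8,0,0],-0.4],[[0,-0.01,0],[8,0,0],-0.4],[[0,-0.01,0],[8,0,0],-0.4],[[0,0,0],[4,0,0],-0.4],[[0,0,0],[0,0,0],-0.4]]'
python3 - <<'E'
from h import *
np.set_printoptions(precision=4,suppress=True)
need([.594,-.002,.12],[180,0,-180])
for n in ("side","scene"):
    p,d,m=view(n); w=cloud(d,m); np.savez(n+"1.npz",p=p,d=d,mtx=m["mtx"],R=m["R"],t=m["t"])
    s=w[(w[...,2]>.012)&(w[...,2]<.06)&(abs(w[...,0]-.594)<.085)&(w[...,1]>-.1)&(w[...,1]<.08)]
    for lo,hi in ((.012,.022),(.036,.045)): t=s[(s[:,2]>lo)&(s[:,2]<hi)]; print(n,lo,len(t), rect(t[:,:2]),np.median(t[:,2]))
    # tin region
    for lo,hi in ((.074,.088),(.088,.1),(.1,.12),(.12,.14),(.14,.2)):
        t=w[(w[...,2]>lo)&(w[...,2]<hi)&(w[...,0]>.35)&(w[...,0]<.62)&(w[...,1]<-.22)&(w[...,1]>-.37)]
        if len(t)>5: print(" tin",lo,len(t),rect(t[:,:2]),t.min(0),t.max(0))
    for nm,(x0,x1,y0,y1,lo,hi) in dict(bottle=(.4,.75,-.5,-.36,.03,.21),cork=(.4,.7,-.23,-.1,.034,.045)).items():
        t=w[(w[...,2]>lo)&(w[...,2]<hi)&(w[...,0]>x0)&(w[...,0]<x1)&(w[...,1]<y1)&(w[...,1]>y0)]
        if len(t)>5: print(" ",nm,len(t),rect(t[:,:2]),t.min(0),t.max(0))
E
```

```text
clock: 15.6
tool_pos: [0.594, 0.0095, 0.1966]
orientation: [179.8, 0.2, 179.8]
force: [-0.0, 0.4, -0.3]
opening: 0.0263
gripper_force: 0.0
t 15.6 shift [ 0.     -0.0115 -0.0766] turn [-0.22  0.15  0.2 ] q [  19.6   12.7   -9.6   -0.2  -67.5 -109.8] F [-0.   0.4 -0.3] op 0.0263 gf 0.0
side 0.012 1097 (array([595.1,  -1.5]), array([122. ,  78.8]), 89.4) 0.01716879902785481
side 0.036 105 (array([593.8,  -1.6]), array([37.1, 20.7]), 2.0) 0.03899337126892273
 tin 0.074 622 (array([ 506.1, -298.4]), array([163.8, 107.9]), 0.8) [ 0.4236 -0.3533  0.074 ] [ 0.5881 -0.2454  0.0879]
 tin 0.088 207 (array([ 432.7, -299. ]), array([ 57.6, 108.2]), 0.3) [ 0.4036 -0.3533  0.088 ] [ 0.4618 -0.245   0.1   ]
 tin 0.1 735 (array([ 420. , -295.4]), array([149. ,  65.6]), 90.0) [ 0.3872 -0.3699  0.1001] [ 0.4528 -0.221   0.1127]
  bottle 2170 (array([ 552.7, -427.7]), array([51. , 59.9]), 12.1) [ 0.527  -0.4571  0.0302] [ 0.5817 -0.3971  0.1932]
  cork 941 (array([ 561.4, -168.6]), array([ 50.3, 101.1]), 88.8) [ 0.5108 -0.194   0.0341] [ 0.6122 -0.1428  0.0447]
scene 0.012 776 (array([595. ,  -1.8]), array([ 81.8, 122.3]), 0.6) 0.0173608308215826
scene 0.036 72 (array([594.7,  -1.8]), array([20.4, 37.6]), 88.7) 0.039325786064703196
 tin 0.074 284 (array([ 507.8, -290.4]), array([162.1, 103.6]), 3.6) [ 0.4241 -0.3463  0.074 ] [ 0.5888 -0.2431  0.0878]
 tin 0.088 154 (array([ 428.2, -295.7]), array([114.1,  70.4]), 88.4) [ 0.3917 -0.352   0.0881] [ 0.462  -0.2376  0.1   ]
 tin 0.1 223 (array([ 420.9, -295.7]), array([148.6,  64. ]), 89.4) [ 0.3886 -0.3698  0.1   ] [ 0.4531 -0.2211  0.1132]
  bottle 841 (array([ 501.3, -387.3]), array([ 51.5, 200.2]), 62.9) [ 0.4005 -0.451   0.0301] [ 0.5915 -0.3637  0.193 ]
  cork 419 (array([ 563.2, -166.7]), array([ 54.2, 101. ]), 88.5) [ 0.5129 -0.1942  0.034 ] [ 0.6141 -0.1391  0.0448]
```

The lid's grip is at (0.594, -0.002, top 0.039), with the lid's long axis along y. Before picking it up I'll take a wrist look at the tin to get its exact pose.

```bash
python3 -m crank '[[[0,0,0.03],[0,0,8.2],0],[[-0.006,-0.02,0.03],[0,0,8.2],0],[[-0.006,-0.025,0.005],[0,0,8.2],0],[[-0.006,-0.025,0],[0,0,8.2],0],[[-0.006,-0.025,0],[0,0,8.2],0],[[-0.006,-0.025,0],[0,0,8.2],0],[[-0.006,-0.025,0],[0,0,8.2],0],[[-0.006,-0.025,0],[0,0,8.2],0],[[-0.006,-0.025,0],[0,0,8.2],0],[[-0.006,-0.025,0],[0,0,8.2],0],[[-0.006,-0.025,0],[0,0,8.2],0],[[-0.006,-0.02,0],[0,0,0],0]]'
python3 -m crank '[[[0,0,0],[0,0,0],0],[[0,0,0],[0,0,0],0],[[0,0,0],[0,0,0],0]]'
python3 - <<'E'
from h import *
np.set_printoptions(precision=4,suppress=True)
need([.528,-.298,.3],[180,0,-90])
p,d,m=view("wrist"); cv2.imwrite("pics/w2.png",p); np.savez("w2.npz",p=p,d=d,**m); w=cloud(d,m)
for lo,hi in ((.0,.02),(.02,.07),(.074,.088),(.088,.1),(.1,.12),(.12,.14)):
    t=w[(w[...,2]>lo)&(w[...,2]<hi)&(w[...,0]>.35)&(w[...,0]<.62)&(w[...,1]<-.2)&(w[...,1]>-.39)]
    if len(t)>5: print(" tin",lo,len(t),rect(t[:,:2]),t.min(0),t.max(0))
E
```

```text
clock: 16.9
tool_pos: [0.5273, -0.2538, 0.2589]
orientation: [179.9, -0.1, -89.4]
force: [-1.1, 0.1, 0.6]
opening: 0.0436
gripper_force: 0.0
clock: 17.2
tool_pos: [0.5276, -0.2527, 0.2593]
orientation: [179.9, -0.1, -89.7]
force: [-0.9, 0.4, -0.2]
opening: 0.0437
gripper_force: 0.0
t 17.2 shift [ 0.0004 -0.0453  0.0407] turn [ 0.06 -0.06 -0.28] q [ -6.4  10.   -4.9   0.1 -75.2   6.7] F [-0.9  0.4 -0.2] op 0.0437 gf 0.0
 tin 0.0 9552 (array([ 488.1, -295. ]), array([190. , 263.7]), 90.0) [ 0.3563 -0.39    0.    ] [ 0.62 -0.2   0.02]
 tin 0.02 4684 (array([ 515.5, -300.1]), array([108.9, 133.3]), 89.4) [ 0.4483 -0.3539  0.02  ] [ 0.5821 -0.245   0.07  ]
 tin 0.074 1338 (array([ 501.3, -300.1]), array([108.7, 166.9]), 89.5) [ 0.4174 -0.3538  0.074 ] [ 0.5847 -0.2451  0.088 ]
 tin 0.088 1069 (array([ 430.4, -298.9]), array([ 59.1, 108.9]), 0.5) [ 0.4004 -0.3536  0.088 ] [ 0.4596 -0.2447  0.1   ]
 tin 0.1 2354 (array([ 418.4, -299.1]), array([169.9,  65.5]), 89.8) [ 0.3853 -0.384   0.1   ] [ 0.4512 -0.2141  0.1122]
```

View pics/w2.png

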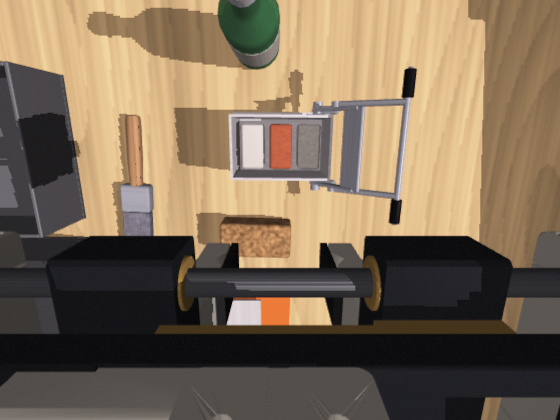

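The wrist view shows the tin rim from (230,113) to (332,181), and the lever strips and loop to the right with knobs at (409,82) and (395,211). The bottle is at (250,30) and the cork at (256,237). Now for the rim pose and the lever and loop angles.

```bash
python3 - <<'E'
from h import *
np.set_printoptions(precision=4,suppress=True)
for n,f in (("wrist","w2.npz"),("side","side1.npz"),("scene","scene1.npz")):
    p,d,m=view(n,f); w=cloud(d,m); Z=w[...,2]
    k=(Z>.073)&(Z<.087)&(w[...,0]>.478)&(w[...,0]<.6)&(w[...,1]<-.25)&(w[...,1]>-.345)
    t=w[k]; print(n,len(t),rect(t[:,:2]),"y",np.percentile(t[:,1],[1,50,99]),"xmax",np.percentile(t[:,0],99),"zmed",np.median(t[:,2]))
    # rays on the rim plane
    v,u=np.nonzero(k); r=rayz(np.c_[u,v],m,.08)[:,:2]; print("  rays",rect(r))
    rr=r[np.argsort(r[:,0])[-60:]] ; 
    # front wall (outer x-) : rim points near y centre
    q=w[(Z>.06)&(Z<.087)&(abs(w[...,1]+.299)<.03)&(w[...,0]>.44)&(w[...,0]<.5)]; print("  front",np.sort(q[:,0])[:3] if len(q) else 0, len(q))
    # dark knobs
    hsv=cv2.cvtColor(p,cv2.COLOR_BGR2HSV)
    kk=(Z>.08)&(Z<.13)&(w[...,0]<.46)&(w[...,0]>.36)&(p.max(2)<60)
    for s,nm in ((w[...,1]>-.299,"knob_l"),(w[...,1]<-.299,"knob_r")):
        t=w[kk&s&(abs(w[...,1]+.299)>.05)&(abs(w[...,1]+.299)<.09)]
        if len(t): print("  ",nm,len(t),t.mean(0),t.min(0),t.max(0))
    # side profile in tin plane : print paddle points
    t=w[(abs(w[...,1]+.299)<.035)&(w[...,0]<.47)&(Z>.03)&(w[...,0]>.37)]
    if len(t): 
        h=[(round(z,3),t[(t[:,2]>z)&(t[:,2]<z+.008)][:,0]) for z in np.arange(.03,.13,.008)]
        print("  profile",[(z,len(x),round(float(np.min(x)),3),round(float(np.max(x)),3)) for z,x in h if len(x)])
E
```

```text
wrist 785 (array([ 531.4, -299.5]), array([ 76.3, 106.4]), 89.7) y [-0.3378 -0.2974 -0.2619] xmax 0.5845149983041634 zmed 0.07989056684347945
  rays (array([ 531.5, -299.7]), array([ 76. , 106.4]), 89.8)
  front [0.4544 0.4643 0.4645] 265
   knob_l 224 [ 0.3934 -0.2314  0.1086] [ 0.3872 -0.2449  0.1012] [ 0.398  -0.2173  0.1113]
   knob_r 312 [ 0.3929 -0.3684  0.1088] [ 0.3864 -0.3828  0.1041] [ 0.3974 -0.3545  0.1122]
  profile [(np.float64(0.03), 50, 0.467, 0.469), (np.float64(0.038), 51, 0.467, 0.469), (np.float64(0.046), 56, 0.467, 0.469), (np.float64(0.054), 57, 0.467, 0.469), (np.float64(0.062), 59, 0.467, 0.469), (np.float64(0.07), 65, 0.464, 0.469), (np.float64(0.078), 169, 0.465, 0.468), (np.float64(0.086), 298, 0.449, 0.455), (np.float64(0.094), 453, 0.443, 0.452), (np.float64(0.102), 1000, 0.388, 0.446)]
side 391 (array([ 533.1, -299.1]), array([ 76.9, 110. ]), 89.9) y [-0.3375 -0.2987 -0.261 ] xmax 0.5872147145046691 zmed 0.07904611780996461
  rays (array([ 531.6, -300. ]), array([ 77.6, 110.4]), 89.8)
  front [0.4571 0.4656 0.4657] 167
   knob_l 74 [ 0.3918 -0.2308  0.10
[... 579 characters left out ...]
7307 zmed 0.07820567687087067
  rays (array([ 536.1, -297.1]), array([ 82.8, 115.3]), 89.0)
  front [0.4533 0.4534 0.4538] 89
   knob_l 15 [ 0.3986 -0.2289  0.1066] [ 0.3956 -0.2439  0.1017] [ 0.4029 -0.2167  0.1106]
   knob_r 10 [ 0.3987 -0.367   0.1062] [ 0.3961 -0.3786  0.101 ] [ 0.4022 -0.3581  0.1098]
  profile [(np.float64(0.038), 7, 0.466, 0.469), (np.float64(0.046), 19, 0.464, 0.47), (np.float64(0.054), 17, 0.464, 0.469), (np.float64(0.062), 31, 0.465, 0.47), (np.float64(0.07), 29, 0.465, 0.47), (np.float64(0.078), 16, 0.453, 0.47), (np.float64(0.086), 42, 0.448, 0.458), (np.float64(0.094), 63, 0.441, 0.458), (np.float64(0.102), 103, 0.389, 0.45), (np.float64(0.11), 1, 0.444, 0.444)]
```

The tin is centred at about (0.527, -0.2995) with yaw about -0.2°. The bar is at about (-132, 106) mm in the tin frame, which puts the lever near 1.5 rad with the loop stretched straight out. Now I'll pick the lid by its grip.

```bash
python3 -m crank '[[[0.006,0.01,0],[0,0,-8.25],0],[[0.006,0.025,0],[0,0,-8.25],0],[[0.006,0.025,0],[0,0,-8.25],0],[[0.006,0.025,0],[0,0,-8.25],0],[[0.006,0.025,0],[0,0,-8.25],0],[[0.006,0.025,0],[0,0,-8.25],0],[[0.006,0.025,0],[0,0,-8.25],0],[[0.006,0.025,-0.01],[0,0,-8.25],0],[[0.006,0.025,-0.02],[0,0,-8.25],0],[[0.006,0.025,-0.03],[0,0,-8.25],0],[[0.006,0.016,-0.03],[0,0,-8.25],0],[[0.0005,0,-0.03],[0,0,0],0]]'
python3 -m crank '[[[0,0,0],[0,0,0],0],[[0,0,0],[0,0,0],0]]'
python3 - <<'E'
from h import *
np.set_printoptions(precision=4,suppress=True)
need([.594,-.0017,-.0115],[180,0,-180.5])
p,d,m=view("wrist"); w=cloud(d,m); np.savez("w3.npz",p=p,d=d,**m)
for lo,hi in ((.013,.022),(.034,.045)):
    t=w[(w[...,2]>lo)&(w[...,2]<hi)&(abs(w[...,0]-.594)<.06)&(abs(w[...,1])<.08)]; print(lo,len(t), rect(t[:,:2]),t.min(0),t.max(0))
E
```

```text
clock: 18.45
tool_pos: [0.5944, 0.0001, 0.1386]
orientation: [180.0, 0.0, 179.3]
force: [0.1, 0.3, 0.1]
opening: 0.0437
gripper_force: 0.0
clock: 18.65
tool_pos: [0.5939, -0.0025, 0.1401]
orientation: [-180.0, -0.1, 179.6]
force: [1.4, -0.1, 1.1]
opening: 0.0439
gripper_force: 0.0
t 18.65 shift [ 0.0001  0.0008 -0.1516] turn [ 0.04 -0.08 -0.06] q [  18.6   15.2  -14.     0.   -60.9 -109.1] F [ 1.4 -0.1  1.1] op 0.0439 gf 0.0
0.013 7579 (array([592.5,  -2.5]), array([120.4,  76.6]), 89.9) [ 0.5541 -0.0627  0.0131] [0.6307 0.0577 0.0204]
0.034 740 (array([592. ,  -2.4]), array([18.7, 35.9]), 90.0) [ 0.574  -0.0118  0.0351] [0.6099 0.007  0.0411]
```

```bash
python3 -m crank '[[[-0.001,0,-0.03],[0,0,0],0],[[0,0,-0.04],[0,0,0],0],[[0,0,-0.04],[0,0,0],0],[[0,0,-0.025],[0,0,0],0],[[0,0,-0.0116],[0,0,0],-0.2],[[0,0,-0.005],[0,0,0],-0.4],[[0,0,0],[0,0,0],-1],[[0,0,0],[0,0,0],-1],[[0,0,0],[0,0,0],-1],[[0,0,0],[0,0,0],-1],[[0,0,0],[0,0,0],-1]]'
```

```text
clock: 19.8
tool_pos: [0.5941, -0.0025, -0.0103]
orientation: [180.0, 0.1, 179.5]
force: [-0.5, 1.2, 6.3]
opening: 0.0185
gripper_force: 30.0
```

```bash
python3 -m crank '[[[0,0,0.02],[0,0,0],-1],[[0,0,0.04],[0,0,0],-1],[[0,0,0.04],[0,0,4],-1],[[-0.005,-0.02,0.03],[0,0,8],-1],[[-0.006,-0.03,0],[0,0,8],-1],[[-0.007,-0.03,0],[0,0,8],-1],[[-0.007,-0.03,0],[0,0,8],-1],[[-0.007,-0.03,0],[0,0,8],-1],[[-0.007,-0.03,0],[0,0,8],-1],[[-0.007,-0.03,0],[0,0,8],-1],[[-0.007,-0.03,0],[0,0,8],-1],[[-0.007,-0.03,0],[0,0,8],-1]]'
python3 -m crank '[[[-0.007,-0.025,0],[0,0,8],-1],[[0,-0.012,0],[0,0,6],-1],[[0,0,0],[0,0,0.3],-1],[[0,0,-0.015],[0,0,0],-1],[[0,0,-0.01],[0,0,0],-1],[[0,0,0],[0,0,0],-1],[[0,0,0],[0,0,0],-1]]'
python3 - <<'E'
from h import *
np.set_printoptions(precision=4,suppress=True)
need([.527,-.2995,.0995],[180,0,-90.2])
for n in ("side","scene"):
    p,d,m=view(n); w=cloud(d,m); np.savez(n+"2.npz",p=p,d=d,mtx=m["mtx"],R=m["R"],t=m["t"]); Z=w[...,2]
    z0=ctrl.get_obs()["tool_pos"][2]+.0155+.012
    B=(w[...,0]>.44)&(w[...,0]<.61)&(w[...,1]<-.24)&(w[...,1]>-.36)
    t=w[B&(abs(Z-z0)<.005)]; print(n,"lid z0",z0,len(t),rect(t[:,:2]),t.min(0),t.max(0),np.median(t[:,2]))
    t=w[B&(Z>.073)&(Z<.085)&(w[...,0]>.478)]; print("  tin rim",len(t),rect(t[:,:2]) if len(t)>3 else "",np.percentile(t[:,0],99),np.percentile(t[:,1],[1,99]))
E
```

```text
clock: 21.0
tool_pos: [0.532, -0.2638, 0.1182]
orientation: [180.0, -0.0, -104.2]
force: [-0.1, -0.5, -1.5]
opening: 0.0182
gripper_force: 30.0
clock: 21.7
tool_pos: [0.5258, -0.2994, 0.093]
orientation: [180.0, -0.0, -90.2]
force: [-0.6, -0.3, -2.3]
opening: 0.0184
gripper_force: 30.0
t 21.7 shift [ 0.0012 -0.0001  0.0065] turn [ 0.04 -0.05  0.04] q [-11.1  18.6 -15.9   0.1 -55.5  10.9] F [-0.6 -0.3 -2.3] op 0.0184 gf 30.0
side lid z0 0.12088933860037807 983 (array([ 526.4, -299.8]), array([ 76.4, 121.2]), 90.0) [ 0.4658 -0.338   0.1162] [ 0.587  -0.2616  0.1259] 0.12020499095962822
  tin rim 150 (array([ 532.9, -299.8]), array([ 75.7, 108.5]), 89.8) 0.5861986720834721 [-0.3375 -0.2624]
scene lid z0 0.12107391796184677 481 (array([ 527.4, -299.1]), array([ 79.8, 126.5]), 89.9) [ 0.4642 -0.339   0.1162] [ 0.5906 -0.2592  0.1251] 0.12083097978076494
  tin rim 151 (array([ 534.7, -299.1]), array([110.8,  79.8]), 0.2) 0.5889594993446299 [-0.3378 -0.2593]
```

Measured in both views, the lid and rim agree to within 0.5 mm in x and y. Lowering.

```bash
python3 -m crank '[[[0,0,-0.01],[0,0,0],-1],[[0,0,-0.01],[0,0,0],-1],[[0,0,-0.006],[0,0,0],-1],[[0,0,-0.005],[0,0,0],-1],[[0,0,-0.004],[0,0,0],-1],[[0,0,-0.002],[0,0,0],-1],[[0,0,0],[0,0,0],-1]]'
python3 - <<'E'
from h import *
np.set_printoptions(precision=4,suppress=True)
need([.527,-.2995,.0565],[180,0,-90.2])
for n in ("side","scene"):
    p,d,m=view(n); w=cloud(d,m); Z=w[...,2]
    B=(w[...,0]>.47)&(w[...,0]<.61)&(w[...,1]<-.24)&(w[...,1]>-.36)
    t=w[B&(Z>.078)&(Z<.095)]; print(n,len(t),rect(t[:,:2]),np.median(t[:,2]))
    q=t[abs(t[:,2]-np.median(t[:,2]))<.004]; print("  plane",np.linalg.lstsq(np.c_[q[:,:2],np.ones(len(q))],q[:,2],rcond=None)[0])
E
```

```text
clock: 22.5
tool_pos: [0.5256, -0.2999, 0.0567]
orientation: [180.0, -0.1, -90.2]
force: [-3.2, 1.1, 5.1]
opening: 0.0184
gripper_force: 30.0
t 22.5 shift [ 0.0014  0.0004 -0.0002] turn [ 0.06 -0.03  0.03] q [-11.2  20.8 -18.2   0.1 -51.   10.9] F [-3.2  1.1  5.1] op 0.0184 gf 30.0
side 770 (array([ 528.3, -300.3]), array([ 76.3, 116.5]), 89.9) 0.08391999352258053
  plane [-0.0018  0.0024  0.0856]
scene 500 (array([ 529.7, -298.8]), array([ 80.8, 119.4]), 88.5) 0.08407770621340335
  plane [ 0.0001 -0.0002  0.0841]
```

The lid is seated: the plate top is at 0.084 and flat. I'll release it, then go to the left knob.

```bash
python3 -m crank '[[[0,0,0],[0,0,0],-0.1],[[0,0,0],[0,0,0],-0.1],[[0,0,0],[0,0,0],-0.1],[[0,0,0],[0,0,0],-0.1],[[0,0,0.02],[0,0,0],-0.1],[[0,0,0.035],[0,0,0],-0.1],[[0,0,0.04],[0,0,0],-0.1],[[-0.03,0.015,0],[0,0,0],-0.1],[[-0.035,0.02,0],[0,0,0],-0.1],[[-0.035,0.02,0],[0,0,0],-0.1],[[-0.032,0.015,0],[0,0,0],-0.1],[[0,0,0],[0,0,0],-0.1]]'
python3 -m crank '[[[0,0,0],[0,0,0],-0.1]]'
python3 - <<'E'
from h import *
np.set_printoptions(precision=4,suppress=True)
need([.394,-.230,.0575],[180,0,-90.2])
p,d,m=view("wrist"); w=cloud(d,m); Z=w[...,2]; cv2.imwrite("pics/w4.png",p)
kk=(Z>.08)&(Z<.13)&(p.max(2)<60)&(w[...,0]<.44)&(w[...,0]>.35)&(w[...,1]>-.25)&(w[...,1]<-.2)
t=w[kk]; print("knob_l",len(t), t.min(0) if len(t) else "",t.max(0) if len(t) else "", rect(t[:,:2]) if len(t)>3 else "")
for n in ("side","scene"):
    p,d,m=view(n); w=cloud(d,m); Z=w[...,2]
    t=w[(Z>.078)&(Z<.095)&(w[...,0]>.47)&(w[...,0]<.61)&(w[...,1]<-.24)&(w[...,1]>-.36)]; print(n,rect(t[:,:2]),np.median(t[:,2]))
E
```

```text
clock: 23.8
tool_pos: [0.3902, -0.2285, 0.1513]
orientation: [-180.0, 0.0, -90.2]
force: [0.9, -0.0, 0.6]
opening: 0.0396
gripper_force: 0.0
clock: 23.9
tool_pos: [0.3938, -0.2297, 0.1517]
orientation: [-179.9, -0.1, -90.2]
force: [0.1, -0.5, -0.1]
opening: 0.0393
gripper_force: 0.0
t 23.9 shift [ 0.0002 -0.0003 -0.0942] turn [ 0.07  0.1  -0.  ] q [ -5.3   1.3 -29.3   0.1 -59.3   5.1] F [ 0.1 -0.5 -0.1] op 0.0393 gf 0.0
knob_l 435 [ 0.3866 -0.2445  0.1016] [ 0.3963 -0.2167  0.1117] (array([ 391.4, -230.6]), array([27.8,  9.7]), 90.0)
side (array([ 529.1, -300. ]), array([ 76.7, 118.3]), 89.7) 0.08396328304487316
scene (array([ 529. , -299.1]), array([ 80.3, 117.6]), 89.8) 0.08427568671195652
```

```bash
python3 -m crank '[[[0,-0.0003,-0.03],[0,0,0],-0.1],[[0,0,-0.035],[0,0,0],-0.3],[[0,0,-0.02],[0,0,0],-0.4],[[0,0,-0.009],[0,0,0],-0.5],[[0,0,0],[0,0,0],-1],[[0,0,0],[0,0,0],-1],[[0,0,0],[0,0,0],-1],[[0,0,0],[0,0,0],-1]]'
python3 -c "
from h import *
need([.394,-.230,.0575],[180,0,-90.2])"
```

```text
clock: 24.85
tool_pos: [0.3945, -0.2303, 0.0579]
orientation: [-179.9, -0.1, -90.2]
force: [0.1, -0.5, -1.1]
opening: 0.0108
gripper_force: 30.0
t 24.85 shift [-0.0005  0.0003 -0.0004] turn [0.06 0.09 0.04] q [ -5.4   7.8 -36.5   0.1 -45.6   5.1] F [ 0.1 -0.5 -1.1] op 0.0108 gf 30.0
```

```bash
python3 -m crank '[[[0.0044,0,0.0058],[0,0,0],-1],[[0.0043,0,0.0058],[0,0,0],-1],[[0.0051,0,0.0048],[0,0,0],-1],[[0.0051,0,0.0047],[0,0,0],-1],[[0.0059,0,0.004],[0,0,0],-1],[[0.0059,0,0.0037],[0,0,0],-1],[[0.0065,0,0.003],[0,0,0],-1],[[0.0064,0,0.0025],[0,0,0],-1],[[0.0069,0,0.0018],[0,0,0],-1],[[0.0068,0,0.0013],[0,0,0],-1],[[0.007,0,0.0006],[0,0,0],-1],[[0.007,0,0.0002],[0,0,0],-1]]'
python3 -m crank '[[[0.007,0,0.0025],[0,0,0],-1],[[0.007,0,0.0025],[0,0,0],-1],[[0.007,0,0.0023],[0,0,0],-1],[[0.007,0,-0.0017],[0,0,0],-1],[[0.0065,0,-0.002],[0,0,0],-1],[[0,0,0],[0,0,0],-1]]'
python3 - <<'E'
from h import *
need([.5265-.0264,-.2305,.0997],[180,0,-90.2])
p,d,m=view("side"); q,_,_=view("scene")
cv2.imwrite("pics/s6.png",np.hstack([cv2.resize(p[220:400,270:450],(390,390),interpolation=2),cv2.resize(q[100:230,140:270],(390,390),interpolation=2)]))
E
```

```text
clock: 26.05
tool_pos: [0.4655, -0.2301, 0.0951]
orientation: [180.0, -0.0, -90.2]
force: [-0.8, -3.5, -2.3]
opening: 0.0111
gripper_force: 30.0
clock: 26.65
tool_pos: [0.4997, -0.2303, 0.0981]
orientation: [179.9, -0.0, -90.2]
force: [-0.5, -3.8, -3.4]
opening: 0.0107
gripper_force: 30.0
t 26.65 shift [ 0.0004 -0.0002  0.0016] turn [ 0.05 -0.09  0.04] q [ -4.3  13.6 -22.5   0.1 -54.1   4. ] F [-0.5 -3.8 -3.4] op 0.0107 gf 30.0
```

View pics/s6.png

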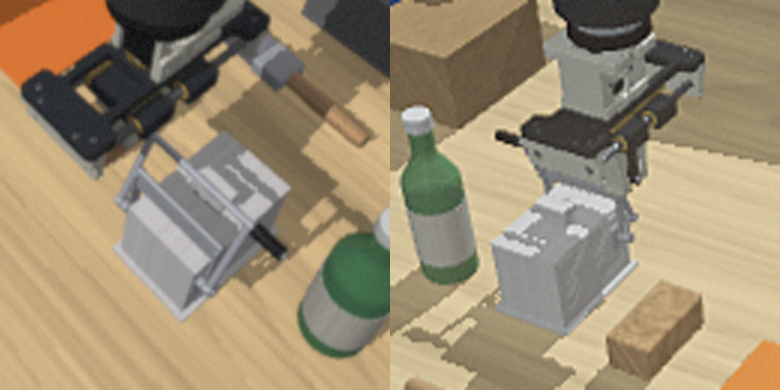

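The views show the loop lifted over the lid, held by the near knob, with the lever following. Nothing else has moved. I'll continue over the cap and down behind it.

```bash
python3 -m crank '[[[0.0064,0,-0.003],[0,0,0],-1],[[0.0063,0,-0.003],[0,0,0],-1],[[0.0058,0,-0.004],[0,0,0],-1],[[0.0057,0,-0.004],[0,0,0],-1],[[0.0081,0,-0.0078],[0,0,0],-1],[[0.0053,0,-0.0066],[0,0,0],-1],[[0.0046,0,-0.007],[0,0,0],-1],[[0,0,0],[0,0,0],-1]]'
python3 - <<'E'
from h import *
np.set_printoptions(precision=4,suppress=True)
need([.5265+.0158,-.2305,.0644],[180,0,-90.2])
for n in ("side","scene"):
    p,d,m=view(n); w=cloud(d,m); Z=w[...,2]
    k=(Z>.1)&(Z<.13)&(w[...,0]>.5)&(w[...,0]<.57)&(p.max(2)<60)&(w[...,1]<-.345)&(w[...,1]>-.39)
    t=w[k]; print(n,"knob_r",len(t),t.min(0) if len(t) else "",t.max(0) if len(t) else "")
    t=w[(Z>.078)&(Z<.0895)&(w[...,0]>.47)&(w[...,0]<.61)&(w[...,1]<-.262)&(w[...,1]>-.34)]; print(n,rect(t[:,:2]),np.median(t[:,2]))
    t=w[(Z>.102)&(Z<.11)&(w[...,0]>.5)&(w[...,0]<.56)&(w[...,1]<-.275)&(w[...,1]>-.325)]; print("  cap",len(t),rect(t[:,:2]),np.median(t[:,2]))
E
```

```text
clock: 27.55
tool_pos: [0.5426, -0.23, 0.0623]
orientation: [180.0, -0.0, -90.2]
force: [1.2, -3.1, -0.0]
opening: 0.0112
gripper_force: 30.0
t 27.55 shift [-0.0003 -0.0005  0.0021] turn [ 0.04 -0.02  0.02] q [ -3.9  19.1 -19.9   0.1 -51.    3.7] F [ 1.2 -3.1 -0. ] op 0.0112 gf 30.0
side knob_r 86 [ 0.5368 -0.3813  0.1094] [ 0.5458 -0.3557  0.1183]
side (array([ 528.6, -300.3]), array([ 76.4, 116.9]), 89.8) 0.08401030113621098
  cap 221 (array([ 528.7, -299. ]), array([26.6, 45.3]), 0.0) 0.10613921342994181
scene knob_r 16 [ 0.5433 -0.3766  0.111 ] [ 0.5516 -0.3552  0.117 ]
scene (array([ 568. , -300.9]), array([77.6, 42.9]), 89.6) 0.08414876865724477
  cap 0 (array([0., 0.]), array([0., 0.]), 0.0) nan
  return _methods._mean(a, axis=axis, dtype=dtype,
  ret = ret.dtype.type(ret / rcount)
```

```bash
python3 -m crank '[[[0.0038,0,-0.0076],[0,0,0],-1],[[0.0031,0,-0.0078],[0,0,0],-1],[[0.0015,0,-0.005],[0,0,0],-1],[[0,0,0],[0,0,0],-1]]'
cat > bar.py <<'E'
from h import *
np.set_printoptions(precision=4,suppress=True)
need([.5265+.0105,-.2305,.04],[180,0,-90.2])
for n in ("side","scene"):
    p,d,m=view(n); w=cloud(d,m); Z=w[...,2]
    k=(Z>.07)&(Z<.13)&(w[...,0]>.49)&(w[...,0]<.59)&(p.max(2)<60)&(w[...,1]<-.35)&(w[...,1]>-.388)
    t=w[k]; print(n,"knob_r",len(t),t.min(0) if len(t) else "",t.max(0) if len(t) else "")
    t=w[(Z>.078)&(Z<.09)&(w[...,0]>.47)&(w[...,0]<.61)&(w[...,1]<-.262)&(w[...,1]>-.34)]; print("  lid",rect(t[:,:2]),np.median(t[:,2]))
    t=w[(Z>.045)&(Z<.15)&(w[...,0]>.39)&(w[...,0]<.464)&(w[...,1]<-.262)&(w[...,1]>-.337)]; i=t[:,0].argmin(); j=t[:,2].argmax(); print("  paddle: foremost",t[i],"top",t[j])
E
python3 bar.py
```

```text
clock: 28.05
tool_pos: [0.5502, -0.23, 0.042]
orientation: [180.0, -0.0, -90.2]
force: [1.6, -3.7, -0.4]
opening: 0.0113
gripper_force: 30.0
t 28.05 shift [-0.0132 -0.0005 -0.002 ] turn [ 0.04 -0.05  0.04] q [ -3.9  21.  -20.2   0.1 -48.8   3.6] F [ 1.6 -3.7 -0.4] op 0.0113 gf 30.0
side knob_r 80 [ 0.5446 -0.3818  0.0889] [ 0.5542 -0.3559  0.0979]
  lid (array([ 528.7, -300.8]), array([117.4,  77.3]), 0.0) 0.08395541119593948
  paddle: foremost [ 0.4626 -0.2653  0.1447] top [ 0.4631 -0.2642  0.1494]
scene knob_r 16 [ 0.5519 -0.3786  0.0892] [ 0.5571 -0.355   0.0972]
  lid (array([ 581.4, -301. ]), array([77.6, 17.7]), 82.9) 0.08283868406284964Traceback (most recent call last):
  File "bar.py", line 9, in <module>
    t=w[(Z>.045)&(Z<.15)&(w[...,0]>.39)&(w[...,0]<.464)&(w[...,1]<-.262)&(w[...,1]>-.337)]; i=t[:,0].argmin(); j=t[:,2].argmax(); print("  paddle: foremost",t[i],"top",t[j])
                                                                                              ~~~~~~~~~~~~~^^
ValueError: attempt to get argmin of an empty sequence
```

```bash
sed -i 's/; i=t\[:,0\].argmin(); j/\n    if len(t): i=t[:,0].argmin(); j/' bar.py
python3 -m crank '[[[-0.001,0,-0.0035],[0,0,0],-1],[[-0.003,0,0],[0,0,0],-1],[[-0.003,0,0],[0,0,0],-1],[[-0.003,0,0],[0,0,0],-1],[[-0.002,0,0],[0,0,0],-1],[[0,0,0],[0,0,0],-1],[[0,0,0],[0,0,0],-1]]'
python3 bar.py
```

```text
clock: 28.85
tool_pos: [0.5394, -0.23, 0.0401]
orientation: [-179.9, -0.1, -90.2]
force: [4.3, -0.5, 1.6]
opening: 0.0109
gripper_force: 30.1
t 28.85 shift [-0.0024 -0.0005 -0.0001] turn [0.05 0.13 0.02] q [ -4.   20.3 -21.7   0.1 -47.9   3.7] F [ 4.3 -0.5  1.6] op 0.0109 gf 30.1
side knob_r 78 [ 0.5341 -0.3816  0.0882] [ 0.5425 -0.3561  0.0967]
  lid (array([ 529.4, -300.8]), array([ 77.4, 118.6]), 90.0) 0.08404039248150154
  paddle: foremost [ 0.4512 -0.2666  0.1494] top [ 0.4522 -0.2679  0.1499]
scene knob_r 15 [ 0.5413 -0.3798  0.0848] [ 0.5474 -0.3568  0.0941]
  lid (array([ 576.8, -301.6]), array([79.9, 27.8]), 83.4) 0.0838464287208209
```

```bash
python3 -m crank '[[[-0.001,0,-0.001],[0,0,0],-1],[[-0.001,0,-0.0005],[0,0,0],-1],[[0,0,0],[0,0,0],-1],[[0,0,0],[0,0,0],-1]]'
python3 bar.py
```

```text
clock: 29.35
tool_pos: [0.5381, -0.23, 0.0389]
orientation: [-179.8, -0.1, -90.2]
force: [5.9, 0.4, 2.6]
opening: 0.0109
gripper_force: 30.1
t 29.35 shift [-0.0011 -0.0005  0.0011] turn [0.07 0.18 0.  ] q [ -4.   20.2 -22.    0.1 -47.6   3.7] F [5.9 0.4 2.6] op 0.0109 gf 30.1
side knob_r 77 [ 0.5327 -0.3814  0.086 ] [ 0.5415 -0.3564  0.0958]
  lid (array([ 528.9, -301. ]), array([ 77.8, 117.7]), 89.9) 0.08397819645920937
  paddle: foremost [ 0.445  -0.2893  0.1153] top [ 0.4523 -0.2679  0.1498]
scene knob_r 16 [ 0.5405 -0.3816  0.0877] [ 0.5471 -0.3545  0.0945]
  lid (array([ 576.5, -300.2]), array([76.7, 32.2]), 83.2) 0.08401808118166106
```

```bash
python3 -m crank '[[[0,0,0],[0,0,0],-0.3],[[0,0,0],[0,0,0],-0.3],[[0,0,0],[0,0,0],-0.3],[[0,0,0],[0,0,0],-0.3],[[0,0,0.015],[0,0,0],-0.3],[[0,0,0.03],[0,0,0],-1],[[0,0,0.04],[0,0,0],-1],[[0,0,0.03],[0,0,0],-1],[[-0.03,0,0],[0,0,0],-1],[[-0.03,0,0],[0,0,0],-1],[[0,0,0],[0,0,0],-1]]'
python3 bar.py
python3 - <<'E'
from h import *
np.set_printoptions(precision=3,suppress=True)
for n in ("side","scene","wrist"):
    p,d,m=view(n); w=cloud(d,m); Z=w[...,2]
    t=w[(abs(w[...,1]+.2995)<.036)&(w[...,0]<.464)&(Z>.03)&(Z<.125)&(w[...,0]>.37)]
    h=[(round(float(z),3),t[(t[:,2]>z)&(t[:,2]<z+.008)][:,0]) for z in np.arange(.03,.13,.008)]
    print(n,[(z,len(x),round(float(np.min(x)),3),round(float(np.max(x)),3)) for z,x in h if len(x)])
E
```

```text
clock: 30.55
tool_pos: [0.4725, -0.2298, 0.1531]
orientation: [179.9, 0.0, -90.3]
force: [0.2, 1.3, 0.4]
opening: 0.0006
gripper_force: 0.0
t 30.55 shift [ 0.0645 -0.0007 -0.1131] turn [-0.02 -0.09  0.11] q [ -4.5   8.2 -21.2  -0.  -60.6   4.2] F [0.2 1.3 0.4] op 0.0006 gf 0.0
side knob_r 76 [ 0.5329 -0.3802  0.0874] [ 0.5414 -0.3559  0.0968]
  lid (array([ 528.6, -300.4]), array([ 76.4, 117.1]), 89.7) 0.08405734351055168
  paddle: foremost [ 0.4453 -0.2891  0.1144] top [ 0.4476 -0.3314  0.1157]
scene knob_r 14 [ 0.5411 -0.3818  0.0855] [ 0.5465 -0.3573  0.0942]
  lid (array([ 529.2, -300.3]), array([ 76.5, 117.5]), 89.9) 0.0843200650497182
  paddle: foremost [ 0.4432 -0.3164  0.1068] top [ 0.4516 -0.291   0.1159]
side [(0.094, 29, 0.458, 0.46), (0.102, 31, 0.447, 0.455), (0.11, 120, 0.445, 0.452)]
scene [(0.086, 17, 0.458, 0.464), (0.094, 60, 0.45, 0.463), (0.102, 55, 0.444, 0.46), (0.11, 40, 0.446, 0.457)]
wrist [(0.086, 130, 0.458, 0.46), (0.094, 644, 0.454, 0.46), (0.102, 712, 0.449, 0.455), (0.11, 859, 0.444, 0.451)]
```

The bar is down behind the stem, with its centre at about x +11.5 and z 0.091, and it stays there released. The lever is at about 1.5 rad. I'll turn the shut fingers narrow side on, place them between the paddle and the cap, and push the paddle over.

```bash
python3 -m crank '[[[0,0,0.02],[0,0,-8.2],-1],[[0,-0.005,0],[0,0,-8.2],-1],[[0,-0.01,0],[0,0,-8.2],-1],[[0,-0.01,0],[0,0,-8.2],-1],[[0,-0.01,0],[0,0,-8.2],-1],[[0,-0.01,0],[0,0,-8.2],-1],[[0.001,-0.01,0],[0,0,-8.2],-1],[[0.001,-0.01,0],[0,0,-8.2],-1],[[0.001,-0.005,0],[0,0,-8.2],-1],[[0.001,0,0],[0,0,-8.2],-1],[[0.001,0,0],[0,0,-7.9],-1],[[0,0,0],[0,0,0],-1]]'
python3 -m crank '[[[0,0,-0.02],[0,0,0],-1],[[0,0,0],[0,0,0],-1]]'
python3 - <<'E'
from h import *
np.set_printoptions(precision=4,suppress=True)
need([.4775,-.2995,.0735],[180,0,-180.2])
for n in ("side","scene"):
    p,d,m=view(n); w=cloud(d,m); Z=w[...,2]
    t=w[(Z>.17)&(Z<.22)&(abs(w[...,0]-.4775)<.04)&(abs(w[...,1]+.2995)<.04)]; print(n,len(t),rect(t[:,:2]),t.min(0),t.max(0))
E
```

```text
clock: 32.0
tool_pos: [0.4816, -0.3002, 0.1723]
orientation: [180.0, -0.1, 179.7]
force: [-0.4, -1.0, 0.5]
opening: 0.0003
gripper_force: 0.0
clock: 32.2
tool_pos: [0.48, -0.2994, 0.1505]
orientation: [179.9, -0.3, -179.9]
force: [-0.7, 0.9, -0.2]
opening: 0.0003
gripper_force: 0.0
t 32.2 shift [-0.0025 -0.0001 -0.077 ] turn [-0.11 -0.27 -0.26] q [-12.2  12.3 -16.5  -0.1 -61.6 -77.7] F [-0.7  0.9 -0.2] op 0.0003 gf 0.0
side 110 (array([ 470.3, -299.6]), array([ 6.3, 32.4]), 9.4) [ 0.4685 -0.3155  0.1854] [ 0.476  -0.2831  0.2196]
scene 124 (array([ 488.5, -295.4]), array([23.4, 39.7]), 32.5) [ 0.4687 -0.3178  0.1866] [ 0.497  -0.2807  0.2199]
```

```bash
python3 -m crank '[[[-0.001,0,-0.03],[0,0,0],-1],[[0,0,-0.03],[0,0,0],-1],[[0,0,-0.015],[0,0,0],-1],[[-0.0065,0,-0.002],[0,0,0],-1],[[-0.006,0,-0.002],[0,0,0],-1],[[-0.006,0,-0.004],[0,0,0],-1],[[-0.004,0,-0.0033],[0,0,0],-1],[[-0.004,0,-0.0034],[0,0,0],-1],[[0,0,0],[0,0,0],-1]]'
cat > bar2.py <<'E'
from h import *
np.set_printoptions(precision=3,suppress=True)
need([.45,-.2995,.03],[180,0,-180.2])
p,d,m=view("side"); w=cloud(d,m); Z=w[...,2]
for nm,s in (("knob_r",(w[...,1]<-.35)&(w[...,1]>-.388)),("knob_l",(w[...,1]>-.247)&(w[...,1]<-.21))):
    t=w[s&(Z>.07)&(Z<.13)&(w[...,0]>.49)&(w[...,0]<.59)&(p.max(2)<60)]; print(nm,len(t),t.min(0) if len(t) else "",t.max(0) if len(t) else "")
t=w[(Z>.078)&(Z<.09)&(w[...,0]>.47)&(w[...,0]<.61)&(w[...,1]<-.262)&(w[...,1]>-.34)]; print("  lid",rect(t[:,:2]),np.median(t[:,2]))
t=w[(Z>.015)&(Z<.13)&(w[...,0]>.39)&(w[...,0]<.464)&(abs(abs(w[...,1]+.2995)-.034)<.01)]
if len(t): i=t[:,0].argmin(); j=t[:,2].argmax(); print("  paddle: foremost",t[i],"top",t[j],"angle",np.degrees(np.arctan2(t[i][2]-.052,t[i][0]-.4815)),np.degrees(np.arctan2(t[j][2]-.052,t[j][0]-.4815)))
E
python3 bar2.py
```

```text
clock: 33.2
tool_pos: [0.4533, -0.3003, 0.0635]
orientation: [-180.0, -0.0, 179.9]
force: [0.3, 0.7, 0.6]
opening: 0.0004
gripper_force: 0.3
t 33.2 shift [-0.003  0.001 -0.034] turn [ 0.   -0.01 -0.06] q [-12.9  15.2 -25.6   0.  -49.2 -77.3] F [0.3 0.7 0.6] op 0.0004 gf 0.3
knob_r 0  
knob_l 0  
  lid (array([ 528.5, -325.2]), array([113.,  29.]), 1.8) 0.08384002232432952
  paddle: foremost [ 0.434 -0.341  0.105] top [ 0.436 -0.339  0.108] angle 131.76512301586777 129.41179049163296
```

```bash
cat >> bar2.py <<'E'
p,d,m=view("scene"); w=cloud(d,m); Z=w[...,2]
for nm,s in (("knob_r",(w[...,1]<-.35)&(w[...,1]>-.388)),("knob_l",(w[...,1]>-.247)&(w[...,1]<-.21))):
    t=w[s&(Z>.06)&(Z<.13)&(w[...,0]>.49)&(w[...,0]<.6)&(p.max(2)<70)]; print("scene",nm,len(t),t.min(0) if len(t) else "",t.max(0) if len(t) else "")
E
python3 -m crank '[[[-0.0034,0,-0.004],[0,0,0],-1],[[-0.0033,0,-0.004],[0,0,0],-1],[[0,0,0],[0,0,0],-1]]'
python3 bar2.py
```

```text
clock: 33.55
tool_pos: [0.4463, -0.3001, 0.0548]
orientation: [180.0, -0.1, 179.9]
force: [0.8, -0.5, 1.3]
opening: 0.0005
gripper_force: 0.4
t 33.55 shift [ 0.004  0.001 -0.025] turn [-0.02 -0.09 -0.05] q [-13.   15.4 -26.8   0.  -47.9 -77.1] F [ 0.8 -0.5  1.3] op 0.0005 gf 0.4
knob_r 0  
knob_l 0  
  lid (array([ 560. , -323.2]), array([55.6, 30.4]), 0.7) 0.08382407460256706
  paddle: foremost [ 0.425 -0.335  0.096] top [ 0.429 -0.268  0.098] angle 142.07481795785208 138.530805859046
scene knob_r 22 [ 0.534 -0.381  0.087] [ 0.54  -0.355  0.1  ]
scene knob_l 23 [ 0.531 -0.242  0.089] [ 0.542 -0.217  0.099]
```

```bash
python3 -m crank '[[[-0.0027,0,-0.0045],[0,0,0],-1],[[-0.0026,0,-0.0045],[0,0,0],-1],[[-0.0018,0,-0.005],[0,0,0],-1],[[-0.0018,0,-0.005],[0,0,0],-1],[[0,0,0],[0,0,0],-1]]'
python3 bar2.py
```

```text
clock: 34.15
tool_pos: [0.437, -0.2999, 0.0354]
orientation: [180.0, -0.1, 179.8]
force: [1.4, -0.0, 0.6]
opening: 0.0003
gripper_force: 0.2
t 34.15 shift [ 0.013  0.    -0.005] turn [-0.04 -0.13 -0.04] q [-13.3  16.2 -28.9  -0.  -45.1 -76.9] F [ 1.4 -0.   0.6] op 0.0003 gf 0.2
knob_r 91 [ 0.526 -0.382  0.09 ] [ 0.535 -0.355  0.101]
knob_l 0  
  lid (array([ 558.4, -325.5]), array([91.3, 47.1]), 34.5) 0.08389964981434
  paddle: foremost [ 0.413 -0.336  0.074] top [ 0.425 -0.343  0.076] angle 162.39265778327615 156.59946455293752
scene knob_r 22 [ 0.534 -0.38   0.091] [ 0.539 -0.355  0.099]
scene knob_l 26 [ 0.532 -0.244  0.088] [ 0.541 -0.217  0.099]
```

```bash
python3 - <<'E'
from h import *
np.set_printoptions(precision=4,suppress=True)
for n in ("side","scene"):
    p,d,m=view(n); w=cloud(d,m); Z=w[...,2]
    Y=(w[...,1]<-.262)&(w[...,1]>-.337)
    t=w[Y&(Z>.082)&(Z<.0865)&(w[...,0]>.56)&(w[...,0]<.61)]; print(n,"rear lid x",np.percentile(t[:,0],[95,99,100]),len(t))
    q=w[Y&(Z>.079)&(Z<.0895)&(w[...,0]>.475)&(w[...,0]<.6)]; r=q[abs(q[:,2]-.084)<.005]; print("  plane",np.linalg.lstsq(np.c_[r[:,:2]-[.527,-.2995],np.ones(len(r))],r[:,2],rcond=None)[0],len(r))
    t=w[Y&(Z>.104)&(Z<.112)&(w[...,0]>.5)&(w[...,0]<.56)&(abs(w[...,1]+.2995)<.022)]; print("  cap",len(t),rect(t[:,:2]) if len(t)>3 else"",t.min(0) if len(t) else "",t.max(0) if len(t) else "")
    t=w[Y&(Z>.02)&(Z<.07)&(w[...,0]>.56)&(w[...,0]<.61)]; print("  tin rear x",np.percentile(t[:,0],[95,99]) if len(t) else "")
    t=w[(abs(abs(w[...,1]+.2995)-.0275)<.006)&(Z>.087)&(Z<.104)&(w[...,0]>.5)&(w[...,0]<.56)]; print("  bar",len(t),np.percentile(t,[5,50,95],axis=0) if len(t) else "")
E
```

```text
side rear lid x [0.5827 0.5834 0.5849] 247
  plane [-0.0081 -0.0062  0.0839] 469
  cap 0   
  tin rear x [0.587 0.587]
  bar 27 [[ 0.5296 -0.3322  0.0893]
 [ 0.5321 -0.3268  0.0947]
 [ 0.535  -0.3216  0.0964]]
scene rear lid x [0.5844 0.5874 0.5895] 119
  plane [-0.0096 -0.0066  0.0841] 451
  cap 52 (array([ 523.9, -299.3]), array([22.1, 36.2]), 4.7) [ 0.5121 -0.3173  0.104 ] [ 0.5344 -0.281   0.1091]
  tin rear x [0.5878 0.5892]
  bar 16 [[ 0.5263 -0.3311  0.0875]
 [ 0.5342 -0.2999  0.0935]
 [ 0.5409 -0.2681  0.098 ]]
```

The lid has slid 3.6 mm forward within its clearance and is still seated, with the bar directly behind the stem under the cap. I'll keep pressing.

```bash
python3 -m crank '[[[-0.001,0,-0.005],[0,0,0],-1],[[-0.001,0,-0.005],[0,0,0],-1],[[-0.001,0,-0.005],[0,0,0],-1],[[-0.001,0,-0.005],[0,0,0],-1],[[-0.001,0,-0.004],[0,0,0],-1],[[0,0,-0.004],[0,0,0],-1],[[0,0,0],[0,0,0],-1]]'
python3 bar2.py
```

```text
clock: 35.05
tool_pos: [0.4322, -0.2999, 0.0074]
orientation: [180.0, -0.1, 179.8]
force: [0.8, -0.4, -0.1]
opening: 0.0004
gripper_force: 0.0
t 35.05 shift [0.018 0.    0.023] turn [-0.04 -0.14 -0.05] q [-13.4  18.1 -30.9  -0.  -41.1 -76.8] F [ 0.8 -0.4 -0.1] op 0.0004 gf 0.0
knob_r 92 [ 0.526 -0.382  0.084] [ 0.536 -0.355  0.095]
knob_l 0  
  lid (array([ 538.7, -310.1]), array([98.7, 58.8]), 1.6) 0.08387999514099846
  paddle: foremost [ 0.394 -0.329  0.129] top [ 0.411 -0.324  0.13 ] angle 138.3823801116982 132.27742143733406
scene knob_r 19 [ 0.534 -0.381  0.083] [ 0.539 -0.354  0.094]
scene knob_l 21 [ 0.533 -0.244  0.083] [ 0.54  -0.217  0.095]
```

The force has dropped to zero and the bar has been pulled down, so it looks snapped shut. I'll withdraw and verify.

```bash
python3 -m crank '[[[0,0,0.02],[0,0,0],-1],[[0,0,0.04],[0,0,0],-1],[[0,0,0.04],[0,0,0],-1],[[0,0,0.04],[0,0,0],-1],[[0,0,0.04],[0,0,0],-1],[[0,0.02,0.02],[0,0,0],-1],[[0,0.03,0],[0,0,0],-1],[[0,0,0],[0,0,0],-1],[[0,0,0],[0,0,0],-1]]'
python3 bar2.py
python3 - <<'E'
from h import *
np.set_printoptions(precision=4,suppress=True)
for n,e in (("side",.0),("scene",.002)):
    p,d,m=view(n); w=cloud(d,m); Z=w[...,2]
    t=w[(abs(w[...,1]+.2995)<.04)&(Z>.008)&(Z<.07)&(w[...,0]>.4)&(w[...,0]<.455)]; i=t[:,0].argmin(); print(n,len(t),"paddle front",t[i],"x,z fit",np.polyfit(t[:,0],t[:,2],1),np.degrees(np.arctan2(np.median(t[:,2])-.052,np.median(t[:,0])-.4815)),t.mean(0))
    t=w[(abs(w[...,1]+.2995)<.034)&(Z>.082)&(Z<.0865)&(w[...,0]>.56)&(w[...,0]<.61)]; print("  rear lid",np.percentile(t[:,0],99))
ref={n:np.load(n+"0.npz") for n in ("side","scene")}
for n in ref:
    p=imaging.snapshot(n)[0]; df=cv2.absdiff(p,ref[n]["p"]).max(2)
    for nm,X in dict(bottle=(.553,-.428,.1),cork=(.562,-.168,.04)).items():
        m=imaging.camera_model(n); u,v=proj([X],m)[0].astype(int); print(n,nm,u,v,"diff",df[v-15:v+15,u-10:u+10].mean())
E
```

```text
clock: 36.05
tool_pos: [0.4327, -0.2496, 0.2084]
orientation: [180.0, -0.0, 179.9]
force: [-0.4, -0.2, -0.6]
opening: 0.0001
gripper_force: 0.0
t 36.05 shift [ 0.017 -0.05  -0.178] turn [-0.02 -0.05 -0.14] q [ -7.4   3.2 -19.4  -0.  -67.5 -82.6] F [-0.4 -0.2 -0.6] op 0.0001 gf 0.0
knob_r 81 [ 0.526 -0.381  0.086] [ 0.535 -0.356  0.096]
knob_l 4 [ 0.533 -0.222  0.092] [ 0.536 -0.218  0.095]
  lid (array([ 528.3, -301.5]), array([ 76.4, 117.9]), 88.3) 0.08398028994799497
  paddle: foremost [ 0.414 -0.334  0.034] top [ 0.463 -0.275  0.086] angle -165.34783919517847 119.02095041977344
scene knob_r 17 [ 0.534 -0.381  0.083] [ 0.54  -0.355  0.094]
scene knob_l 20 [ 0.532 -0.243  0.085] [ 0.54  -0.218  0.095]
side 668 paddle front [ 0.4139 -0.2625  0.0361] x,z fit [ 0.2947 -0.0876] -165.9121645816709 [ 0.4268 -0.3008  0.0382]
  rear lid 0.5833925947299459
scene 35 paddle front [ 0.4128 -0.2961  0.0334] x,z fit [ 0.2833 -0.0825] -165.965626474451 [ 0.4273 -0.2764  0.0386]
  rear lid 0.5877356220266049
side bottle 436 349 diff 13.343333333333334
side cork 328 267 diff 66.21333333333334
scene bottle 154 162 diff 2.986666666666667
scene cork 227 204 diff 4.425
```

The paddle slope is about 16° below level, so the lever is at about 0.15 rad: past centre but not fully closed. I'll go back and press it home.

```bash
python3 -m crank '[[[-0.003,-0.03,0],[0,0,0],-1],[[0,-0.02,-0.03],[0,0,0],-1],[[0,0,-0.045],[0,0,0],-1],[[0,0,-0.045],[0,0,0],-1],[[0,0,-0.045],[0,0,0],-1],[[0,0,-0.025],[0,0,0],-1],[[0,0,-0.01],[0,0,0],-1],[[0,0,-0.006],[0,0,0],-1],[[0,0,0],[0,0,0],-1]]'
python3 -m crank '[[[0,0,-0.003],[0,0,0],-1],[[0,0,0],[0,0,0],-1]]'
python3 bar2.py
```

```text
clock: 37.25
tool_pos: [0.4304, -0.3004, 0.0025]
orientation: [-180.0, -0.0, 179.9]
force: [-0.7, -0.2, -0.1]
opening: 0.0004
gripper_force: 0.0
clock: 37.45
tool_pos: [0.4316, -0.3007, 0.0008]
orientation: [-179.9, 0.1, 179.9]
force: [-0.6, -0.5, 3.4]
opening: 0.0002
gripper_force: 1.9
t 37.45 shift [0.018 0.001 0.029] turn [ 0.06  0.13 -0.09] q [-13.5  18.5 -31.6   0.  -39.8 -76.7] F [-0.6 -0.5  3.4] op 0.0002 gf 1.9
knob_r 89 [ 0.526 -0.382  0.086] [ 0.536 -0.356  0.096]
knob_l 0  
  lid (array([ 537.1, -309.6]), array([100.9,  59.9]), 1.7) 0.08403734692025575
  paddle: foremost [ 0.393 -0.331  0.127] top [ 0.399 -0.27   0.128] angle 139.67127952720352 137.524597094449
scene knob_r 19 [ 0.533 -0.381  0.083] [ 0.539 -0.354  0.095]
scene knob_l 21 [ 0.534 -0.243  0.086] [ 0.54  -0.218  0.095]
```

```bash
for i in 1; do python3 -m crank '[[[-0.001,0,-0.002],[0,0,0],-1],[[0,0,0],[0,0,0],-1]]'; done
python3 -m crank '[[[-0.001,0,-0.002],[0,0,0],-1],[[0,0,0],[0,0,0],-1]]'
python3 -m crank '[[[0,0,-0.002],[0,0,0],-1],[[0,0,0],[0,0,0],-1]]'
```

```text
clock: 37.75
tool_pos: [0.4317, -0.3009, -0.0002]
orientation: [-179.9, 0.2, 179.9]
force: [-0.8, 2.6, 17.8]
opening: 0.0002
gripper_force: 8.8
clock: 37.95
tool_pos: [0.4319, -0.301, -0.0006]
orientation: [-179.9, 0.4, 180.0]
force: [-2.0, 6.7, 31.4]
opening: 0.0006
gripper_force: 15.6
clock: 38.15
tool_pos: [0.4321, -0.3012, -0.0011]
orientation: [-179.8, 0.4, -180.0]
force: [-8.6, 11.9, 49.4]
opening: 0.0007
gripper_force: 24.5
```

It's against a hard stop. Backing off and measuring.

```bash
python3 -m crank '[[[0,0,0.006],[0,0,0],-1],[[0.001,0,0.02],[0,0,0],-1],[[0.001,0,0.04],[0,0,0],-1],[[0,0,0.04],[0,0,0],-1],[[0,0,0.045],[0,0,0],-1],[[0,0.02,0.045],[0,0,0],-1],[[0,0.04,0.01],[0,0,0],-1],[[0,0.04,0],[0,0,0],-1],[[0,0.04,0],[0,0,0],-1],[[0,0.04,0],[0,0,0],-1],[[0,0,0],[0,0,0],-1],[[0,0,0],[0,0,0],-1]]'
python3 bar2.py
python3 - <<'E'
from h import *
np.set_printoptions(precision=4,suppress=True)
for n in ("side","scene"):
    p,d,m=view(n); w=cloud(d,m); Z=w[...,2]
    t=w[(abs(w[...,1]+.2995)<.04)&(Z>.008)&(Z<.07)&(w[...,0]>.4)&(w[...,0]<.45)]
    f=np.polyfit(t[:,0],t[:,2],1); r=t[abs(np.polyval(f,t[:,0])-t[:,2])<.003]; f=np.polyfit(r[:,0],r[:,2],1)
    print(n,len(t),len(r),"slope deg",np.degrees(np.arctan(f[0])),"xmin/z",r[r[:,0].argmin()],"xmax",r[r[:,0].argmax()])
    # pin end of the side wires -> loop slope; bystanders
    for nm,(x,y,rr,lo,hi) in dict(bottle=(.553,-.428,.06,.03,.1),cork=(.562,-.168,.08,.034,.046)).items():
        for tag,ww in (("now",w),("start",cloud(*view(n,n+"0.npz")[1:]))):
            t=ww[(abs(ww[...,0]-x)<rr)&(abs(ww[...,1]-y)<min(rr,.045))&(ww[...,2]>lo)&(ww[...,2]<hi)]; print("  ",nm,tag,len(t),t.mean(0) if len(t) else "")
E
```

```text
clock: 39.35
tool_pos: [0.43, -0.1192, 0.1997]
orientation: [180.0, 0.0, -180.0]
force: [-0.6, -0.1, -0.7]
opening: 0.0004
gripper_force: 0.0
t 39.35 shift [ 0.02 -0.18 -0.17] turn [-0.03  0.   -0.22] q [  9.9  -2.  -25.8  -0.  -66.2 -99.9] F [-0.6 -0.1 -0.7] op 0.0004 gf 0.0
knob_r 82 [ 0.527 -0.381  0.086] [ 0.535 -0.356  0.095]
knob_l 68 [ 0.527 -0.244  0.083] [ 0.538 -0.218  0.094]
  lid (array([ 528.9, -300.9]), array([117.8,  77.5]), 0.1) 0.0840559142548168
  paddle: foremost [ 0.418 -0.27   0.026] top [ 0.462 -0.265  0.087] angle -157.70943943549915 118.86705522386197
scene knob_r 21 [ 0.533 -0.382  0.082] [ 0.54  -0.355  0.094]
scene knob_l 15 [ 0.532 -0.243  0.086] [ 0.544 -0.217  0.093]
side 659 632 slope deg 24.107080785558402 xmin/z [ 0.4176 -0.3389  0.0246] xmax [ 0.4425 -0.2999  0.0337]
   bottle now 717 [ 0.5348 -0.4303  0.0667]
   bottle start 717 [ 0.5348 -0.4304  0.0667]
   cork now 940 [ 0.5584 -0.1699  0.0397]
   cork start 945 [ 0.5582 -0.1699  0.0396]
scene 22 20 slope deg 24.2024285142024 xmin/z [ 0.4179 -0.2706  0.0253] xmax [ 0.4435 -0.2757  0.0363]
   bottle now 386 [ 0.5741 -0.4102  0.0657]
   bottle start 393 [ 0.5743 -0.41    0.0657]
   cork now 420 [ 0.5656 -0.1658  0.0397]
   cork start 411 [ 0.5654 -0.1663  0.0398]
```

The lever is shut (paddle slope 24°, about 0.015 rad) and stays there untouched. The bar is hooked, with a loop stretch of about 4 mm, the lid is seated and the bottle and cork haven't moved. Handing in.

```bash
python3 -c "
from h import *
print(close_job())"
```

```text
the job is handed in; nothing more can be done
None
```

The wax tin is closed: the lid is seated, the loop's bar is hooked behind the grip under tension, and the lever is snapped shut. The job was handed in at about 39 s of 72 s; hand-in returned no verdict. Two contacts could count against it: the gripper body leaned on the rack at about 22 N while I laid the lid down, and the fingertips pressed the lever onto its stop at about 50 N (the 40 N limit names only arm and gripper body). The bottle and cork hadn't moved when I re-measured them; I didn't re-measure the other bystanders.

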